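Turn over the art panel

ROBOT

A 6-joint arm with a two-finger parallel gripper is mounted at the origin on the work surface. World frame = base frame: x ahead of the robot, y to its left, z up, the work surface at z = 0. Lengths are in m, angles in degrees, forces in N, time in s.
With the tool pointing down it reaches from about 0.3 to 0.75 m from the base axis. Payload 8.5 kg.
Tool frame: the origin (TCP) lies at the very end of the fingers, on their centre line; the grasp point (between the pads) lies 19 mm behind it (env.grip_point_offset is the distance from the TCP to the grasp point, in m); z points along the fingers, y is the direction in which the jaws open and shut (so a half turn about z gives the same grasp; the last joint's range is limited). The gripper opens to 85 mm and grips with 20 to 120 N. Pads are 22 mm wide; open, the fingers measure 114 mm over their backs; the gripper's body (76 mm by 85 mm) begins 54 mm behind the grasp point. The pads swing forward as they close: fully open they stand 13 mm farther back than shut.
Start: joints at [56.075, 21.807, 74.336, -0, 83.858, -12.336], TCP at [0.202, 0.511, 0.231] pointing down, gripper open.
Joint ranges: [-178.18, 178.18], [-50.72, 133.34], [12.68, 142.11], [-81.47, 261.47], [9.98, 163.14], [-165.26, 165.26]. Speed limits (degrees/s): [136.94, 136.94, 180, 180, 180, 180].

INTERFACE

Orientations are given as a 3x3 rotation matrix whose columns are the frame's x, y, z axes.
In Python, from rig import env gives the robot as it stands.
- The arm moves only by the tool move_arm, never from a script. Its argument "moves" is a list of rows, each a list of 4 numbers: the shift along the tool's x, y, z in mm, then the turn about the tool's z in rad. In form: [[tx, ty, tz, spin], ...]. A call has 1 to 20 rows; each row is the pose to reach, as a shift and turn from the pose commanded when the call began, along the tool's axes at that moment; what a row does not reach only later rows make up. A row lasts 1/10 s, in which the tool goes at most 50 mm and 8.59 degrees, less where a joint would pass 70% of its speed; a pose out of reach is approached as far as the arm can. A call with a gripper value outside its range is refused whole. "grip" is the closure, from 0 (fully open) to 1 (shut), set as the call begins (left out, the last holds). The fingers move at their own pace and stop on an object; "grip_force" is the grip in N (left out, the last holds). Time passes only in rows, so rows that repeat a pose let the fingers close. It gives the time, the measured TCP pose, the force and the opening at its end, in the units of the state.
- env.observe(): the state, without advancing time (a new reading comes with each control period).
- env.get_image(name): name is "scene" or "top" or "wrist"; returns the picture (384x512x3 uint8, red, green, blue); there is no depth.
- env.get_calibration(name): a dict with "fovy" (degrees; the focal length in pixels is half the picture's height over the tangent of half this angle, whatever the lens; pixels are square), "cx", "cy" (the principal point, pixels), "k1" (the pictures are not rectified: a ray, as slopes to the right and down, at radius r is drawn at 1 + k1 r^2 times it, then the intrinsics apply), "extrinsics" (4x4, takes a point from world to camera coordinates); the wrist camera has in their place "tool_from_camera" (4x4, takes a point from camera to tool coordinates, whose origin is the TCP and whose axes are the flange's). Camera axes: x right, y up, looking along -z (the intrinsics and any distortion apply to the point x, -y, -z); pixel columns grow to the right and rows downward; lengths in m; the calibration is good to about 2 mm. A picture is of the moment at which its call begins: read the wrist's pose just before it. get_calibration takes no time and is no camera call.
- env.close_job(): hands the job in, once; it reports no verdict.
Trained networks look in the newest picture that a camera, given by its name, has taken for a name from the list of things; names that differ only in an ending like _2 or _b are one class to them, and where a whole thing is asked for, a point or a joint stands for the part that bears it (a point fixed in the world has none). Each returns a list of dicts, best first, with "conf" (0 to 1); they miss things now and then, are a little off and sometimes report something else, mostly with a low value. They report only what shows in the picture. A call takes as long as a camera call. They do not tell look-alikes from the thing itself.
- env.silhouettes(camera, name): "region" (384x512 bool, what is visible of it) and "point" ([row, column] in pixels, amid what is visible of it).
- env.tip_of(camera, name): "point" ([row, column] in pixels: a listed point, or the origin of a listed thing).
The state is a dict: "time_s": time; "q": joint angles; "qvel": joint speeds; "joint_efforts": joint torques, N m; "position": TCP position; "tool_rot": TCP orientation; "ft_force": force on the tool from outside, world axes, zero at the start; "wrist_torque": the same for the moment, N m; "grip_width": finger opening in m.
Only numpy, scipy, OpenCV 4.12 (cv2) and the standard library are available. Lean on these libraries where they do the work, as an engineer would, in place of code of your own. Each camera call takes 0.05 s, during which the arm holds its last target.

TASK

On the raised dark wooden shelf lie two small art panels; one shows its bare plywood back, the other already its white painted face. Slide the plywood-side-up panel about a third of the way out over the shelf's near edge (the long edge towards the robot) so that it rests there, flat and overhanging, then take hold of the overhanging edge, turn the panel over and lay it down, not dropping it from a height, flat and white face up in the middle of the green cutting mat. Leave the other panel where it is.

Things in the scene. Friction and masses are not known exactly. Their poses are not given: they have to be found in the camera images.
- panel_mid (a point): Centre of the panel to turn over: rigid board 100 (x) by 120 (y) by 8 mm, about 75 g, plywood up, white face down, left or right of the other. z points out of the plywood back; x, at the start, away from the shelf's near edge to within 9 degrees. Starts wholly on the shelf, 5 to 35 mm in from that edge; too wide to pinch; slides freely; clear room behind its far long edge to push it by.
- other_mid (a point): Centre (half-way through the thickness) of the other panel: same size, white face already up, on the same shelf, its centre 160 to 200 mm to the left or right of the first one's.
- edge (a point): Middle of the shelf's near edge, on its top face. x points across the shelf, away from the robot; y along the edge; z up. Fixed dark brown wooden shelf, 200 mm deep (x), 360 mm wide (y), its top 100 mm above the table, board 12 mm thick. Open underneath at the near edge: legs and rail begin 70 mm behind it.
- mat_mid (a point): Centre of the top of the green cutting mat, 240 by 240 mm, 3 mm thick, fixed flat on the table to the right (-y) of the shelf; x, y along its sides, z up. Nothing stands on it. Paint bottle, ink bottle, mug and marker pen stand on the table 40 mm or more from the mat and the shelf.
Mind the look-alikes: they are no part of the job. Leave any purple look-alike of the part that bears panel_mid alone.

How it is judged (in metres and radians):
On the way:
1. the panel, still plywood side up and lying flat on the shelf, sticks out over the near edge by 20 to 55 mm (x of panel_mid in the frame of edge between -0.005 and 0.03 m and z of panel_mid in the frame of edge between -0.002 and 0.01 m and angle between panel_mid's own z axis and vertical below 0.15 rad), for 0.2 s.
At the end, for the whole second after the job is handed in: The panel lies at rest, flat on the green mat (within 10 degrees), turned over so that its white face is up, its centre within 40 mm of the mat's centre (any turn about the vertical), released. The other panel is within 20 mm of where it was (angle between panel_mid's own z axis and vertical above 2.96 rad and horizontal distance between panel_mid and mat_mid below 0.04 m and z of panel_mid in the frame of mat_mid below 0.012 m and linear speed of panel below 0.02 m/s and distance of other_mid from where it was at the start of the episode below 0.02 m); the robot touches nothing.
It fails at once if the other panel is moved by more than 20 mm (distance of other_mid from where it was at the start of the episode above 0.02 m).
It fails at once if the panel is thrown or falls freely from about 100 mm or more (moves faster than 1.4 m/s) (linear speed of panel above 1.4 m/s).
It also fails if it takes over 61 s, if anything falls off the work surface, if the arm or the gripper's body presses on something with over 40 N, if the wrist force passes 120 N, or if a joint passes its speed limit or range.

## Working session

There is one attempt and no reset: what is moved stays moved. The work goes in short steps, Python scripts to look and compute and a tool call to move; the robot and the scene stay as the last step left them, time stands still between calls to the robot, and variables do not carry over. Pictures are saved under pics/ and viewed, and the job is handed in when it is done.

Besides the shell and the picture viewer there is one more tool, called after "Call:" as name([rows], argument=value, ...), one row to a line, values as JSON. move_arm: Moves the arm, as the interface text tells. Its arguments: {"type":"object","properties":{"moves":{"type":"array"},"grip":{"type":"number"},"grip_force":{"type":"number"}},"required":["moves"]}

```bash
ls; mkdir -p pics; python3 - <<'E'
from rig import env
import cv2,numpy as np
s=env.observe(); print({k:np.round(v,3).tolist() for k,v in s.items()})
for n in("scene","top","wrist"):
    im=env.get_image(n); cv2.imwrite(f"pics/{n}0.png",im[:,:,::-1]); c=env.get_calibration(n); print(n,{k:np.round(v,4).tolist() for k,v in c.items()})
    for nm in("panel_mid","other_mid","edge","mat_mid"):
        print(nm,[(np.round(d['point'],1).tolist(),round(d['conf'],2)) for d in env.tip_of(n,nm)])
E
```

```text
pics
{'time_s': 0.0, 'q': [56.076, 21.843, 74.385, 0.0, 83.859, -12.335], 'qvel': [0.029, -0.022, 0.019, -0.049, 0.062, 0.077], 'joint_efforts': [0.0, -44.847, -23.127, -0.0, 0.005, 0.0], 'position': [0.202, 0.511, 0.231], 'tool_rot': [[-0.93, 0.368, -0.001], [0.368, 0.93, -0.001], [0.0, -0.001, -1.0]], 'ft_force': [0.231, -0.335, -0.153], 'wrist_torque': [-0.026, 0.037, -0.018], 'grip_width': 0.085}
scene {'fovy': 44.8063, 'cx': 251.677, 'cy': 194.9581, 'k1': -0.0798, 'extrinsics': [[-0.3159, 0.9488, -0.0052, 0.1001], [-0.7773, -0.2556, 0.5748, 0.3526], [0.544, 0.1856, 0.8183, -1.6592], [0.0, 0.0, 0.0, 1.0]]}
panel_mid [([220.8, 300.5], 0.9), ([232.2, 381.3], 0.89), ([186.7, 317.3], 0.8)]
other_mid []
edge [([196.6, 270.4], 0.91)]
mat_mid [([166.6, 155.1], 0.73)]
top {'fovy': 47.3291, 'cx': 248.6649, 'cy': 189.1159, 'k1': 0.0164, 'extrinsics': [[0.0131, -0.9998, 0.0179, 0.0269], [0.9976, 0.0142, 0.0682, -0.4879], [-0.0685, 0.0169, 0.9975, -1.0703], [0.0, 0.0, 0.0, 1.0]]}
panel_mid [([199.0, 89.3], 0.95), ([161.3, 169.7], 0.85), ([244.8, 177.0], 0.7)]
other_mid [([148.1, 244.8], 0.79)]
edge [([183.5, 214.1], 0.78)]
mat_mid [([211.6, 371.3], 0.91)]
wrist {'fovy': 71.3614, 'cx': 254.2298, 'cy': 189.6522, 'k1': -0.0142, 'tool_from_camera': [[-0.0003, 0.9579, 0.2873, 0.0737], [1.0, 0.0004, -0.0003, -0.0001], [-0.0004, 0.2873, -0.9579, -0.1418], [0.0, 0.0, 0.0, 1.0]]}
panel_mid [([319.4, 266.5], 0.78)]
other_mid []
edge []
mat_mid []
```

View pics/top0.png

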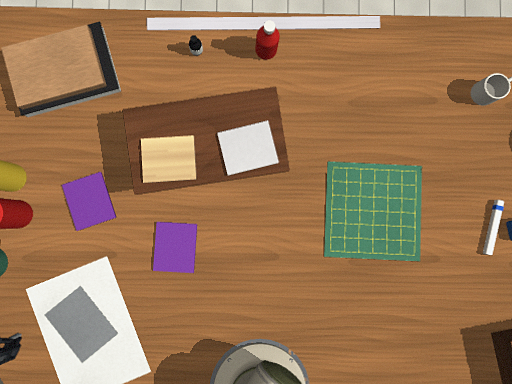

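View pics/scene0.png

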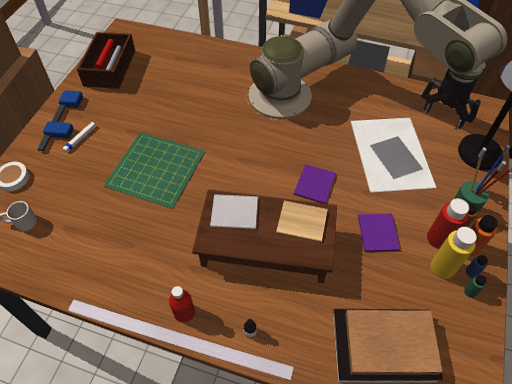

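View pics/wrist0.png

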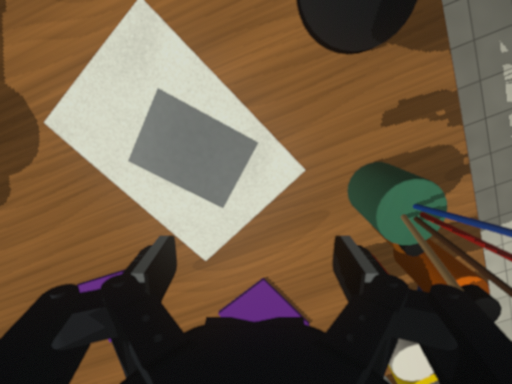

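```bash
cat > h.py <<'E'
import numpy as np,cv2
from rig import env
def ray(cam,rc,s=None):
    c=env.get_calibration(cam); f=192/np.tan(np.radians(c['fovy']/2))
    u=(rc[1]-c['cx'])/f; v=(rc[0]-c['cy'])/f
    a,b=u,v
    for _ in range(20):
        k=1+c['k1']*(a*a+b*b); a,b=u/k,v/k
    d=np.array([a,-b,-1.])
    if cam=='wrist':
        T=np.eye(4);T[:3,:3]=s['tool_rot'];T[:3,3]=s['position'];M=T@np.array(c['tool_from_camera'])
    else: M=np.linalg.inv(np.array(c['extrinsics']))
    return M[:3,3],M[:3,:3]@d
def atz(cam,rc,z,s=None):
    o,d=ray(cam,rc,s); return o+d*(z-o[2])/d[2]
def proj(cam,p,s=None):
    c=env.get_calibration(cam); f=192/np.tan(np.radians(c['fovy']/2))
    if cam=='wrist':
        T=np.eye(4);T[:3,:3]=s['tool_rot'];T[:3,3]=s['position'];M=np.linalg.inv(T@np.array(c['tool_from_camera']))
    else: M=np.array(c['extrinsics'])
    q=M[:3,:3]@np.asarray(p)+M[:3,3]; a,b=q[0]/-q[2],-q[1]/-q[2]; k=1+c['k1']*(a*a+b*b)
    return np.array([c['cy']+f*b*k,c['cx']+f*a*k])
def rect(cam,reg,z,s=None):
    cs,_=cv2.findContours(reg.astype(np.uint8),cv2.RETR_EXTERNAL,cv2.CHAIN_APPROX_NONE)
    c=max(cs,key=cv2.contourArea)[:,0,:]
    P=np.array([atz(cam,(r,q),z,s)[:2] for q,r in c])
    return cv2.minAreaRect((P*1000).astype(np.float32))
def snap(cam,name,scale=1,crop=None):
    im=env.get_image(cam)[:,:,::-1]
    if crop: im=im[crop[0]:crop[1],crop[2]:crop[3]]
    cv2.imwrite(name,cv2.resize(im,None,fx=scale,fy=scale,interpolation=cv2.INTER_CUBIC))
E
python3 - <<'E'
from h import *
snap('top','pics/crop1.png',3.5,(75,205,90,300))
for cam in('top','scene'):
  for nm,z in(("panel_mid",.108),("edge",.1),("mat_mid",.003)):
    for d in env.silhouettes(cam,nm):
        r=rect(cam,d['region'],z); print(cam,nm,round(d['conf'],2),np.round(d['point'],0),np.round(r[0],1),np.round(r[1],1),round(r[2],1))
  for nm,z in(("panel_mid",.104),("other_mid",.104),("edge",.1),("mat_mid",.003)):
    print(nm,[np.round(atz(cam,d['point'],z)*1000).tolist() for d in env.tip_of(cam,nm)])
E
```

```text
top panel_mid 0.94 [158. 165.] [547.1 219.5] [100.6 120.7] 4.7
top panel_mid 0.85 [202.  86.] [449.4 394.1] [110.   93.4] 20.1
top edge 0.73 [126. 203.] [594.3 135.8] [202.6 358.8] 9.6
top mat_mid 0.64 [209. 374.] [ 438.  -279.6] [246.9 241.5] 88.7
panel_mid [[353.0, 198.0, 104.0], [541.0, 218.0, 104.0], [451.0, 404.0, 104.0]]
other_mid [[579.0, 38.0, 104.0]]
edge [[504.0, 112.0, 100.0]]
mat_mid [[449.0, -279.0, 3.0]]
scene panel_mid 0.95 [185. 314.] [417.5 219.7] [ 90.3 110.9] 86.5
scene panel_mid 0.82 [230. 381.] [518.  417.8] [119.   95.3] 19.1
scene panel_mid 0.56 [221. 302.] [547.8 217. ] [105.6 120.6] 4.7
scene edge 0.83 [244. 267.] [609.3 136.1] [240.4 365.4] 9.6
scene mat_mid 0.84 [169. 155.] [ 437.8 -282.2] [240.1 239.8] 88.2
panel_mid [[548.0, 214.0, 104.0], [516.0, 426.0, 104.0], [425.0, 230.0, 104.0]]
other_mid []
edge [[496.0, 115.0, 100.0]]
mat_mid [[434.0, -284.0, 3.0]]
```

View pics/crop1.png

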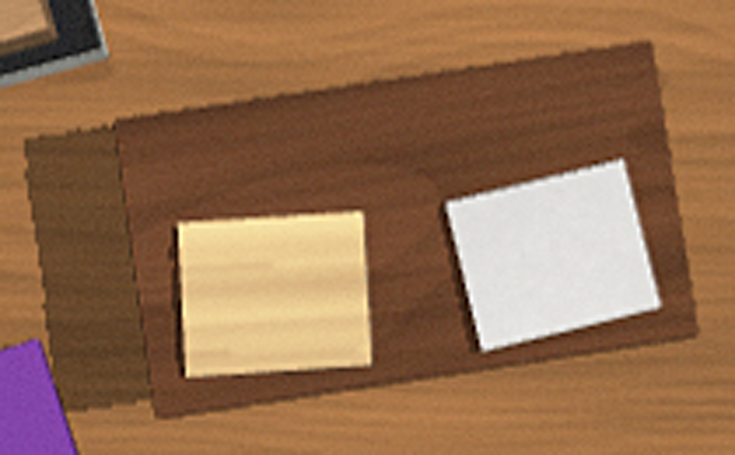

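Candidates for the panel (top image, row,col): plywood on shelf (158,168), white on shelf (147,248), purple look-alikes on the table (200,88) and (247,175), and the brown book at (70,58). I choose the plywood one on the shelf, and the crop confirms it. Next I move to a free, high pose over the middle.

Call:
move_arm([
  [-35, -26, -40, 0.1],
  [-70, -52, -80, 0.2],
  [-105, -78, -110, 0.3],
  [-140, -104, -140, 0.4],
  [-175, -130, -170, 0.5],
  [-210, -156, -170, 0.6],
  [-245, -182, -170, 0.7],
  [-280, -208, -170, 0.8],
  [-315, -234, -170, 0.9],
  [-350, -260, -170, 0.98],
  [-383, -289, -170, 0.98],
  [-383, -289, -170, 0.98],
])

```text
time_s: 2.7
position: [0.454, 0.0979, 0.4004]
tool_rot: [[-0.207, 0.978, -0.002], [0.978, 0.207, -0.001], [-0.0, -0.002, -1.0]]
ft_force: [-0.3, 0.5, 0.0]
grip_width: 0.0855
```

Call:
move_arm([
  [0, 50, 0, 0],
  [0, 100, 0, 0],
  [0, 150, 0, 0],
  [0, 200, 0, 0],
  [0, 250, 0, 0],
  [0, 300, 0, 0],
  [0, 350, 0, 0],
  [0, 400, 0, 0],
  [0, 450, 0, 0],
])

```text
time_s: 3.6
position: [0.7368, 0.1636, 0.3437]
tool_rot: [[-0.213, 0.977, 0.031], [0.977, 0.213, 0.006], [-0.001, 0.031, -1.0]]
ft_force: [-0.4, 0.1, 0.0]
grip_width: 0.0854
```

```bash
python3 -c "
from h import *
s=env.observe();print(np.round(s['q'],2),np.round(s['qvel'],1),s['time_s'],np.round(s['position'],4));print(np.round(s['tool_rot'],3))"
```

```text
[  3.47  45.73  12.68   0.28 119.82  -8.66] [ 0.6  8.8 -0.2 -0.  -9.5  0.8] 3.6 [0.7368 0.1636 0.3437]
[[-0.213  0.977  0.031]
 [ 0.977  0.213  0.006]
 [-0.001  0.031 -1.   ]]
```

Call:
move_arm([
  [0, 400, -300, 0],
  [0, 400, -300, 0],
  [0, 400, -300, 0],
  [0, 400, -300, 0],
  [0, 400, -300, 0],
])

```text
time_s: 4.1
position: [0.7322, 0.1616, 0.362]
tool_rot: [[-0.212, 0.976, 0.057], [0.977, 0.212, 0.012], [-0.0, 0.058, -0.998]]
ft_force: [-0.0, -0.2, -0.0]
grip_width: 0.0856
```

```bash
python3 -c "
from h import *
s=env.observe();print(np.round(s['q'],2),np.round(s['qvel'],1),s['time_s'],np.round(s['position'],4));print(np.round(s['tool_rot'],3))"
```

```text
[  3.25  44.31  12.7    0.59 119.71  -8.7 ] [-0.1 -1.1  0.2  0.   1.6 -0.2] 4.1 [0.7322 0.1616 0.362 ]
[[-0.212  0.976  0.057]
 [ 0.977  0.212  0.012]
 [-0.     0.058 -0.998]]
```

Call:
move_arm([
  [0, 0, 0, 0],
  [0, 0, 0, 0],
  [0, 0, 0, 0],
])

```text
time_s: 4.4
position: [0.7327, 0.1617, 0.3604]
tool_rot: [[-0.212, 0.976, 0.055], [0.977, 0.212, 0.012], [0.0, 0.056, -0.998]]
ft_force: [-0.0, -0.2, 0.7]
grip_width: 0.0851
```

```bash
python3 -c "
from h import *
s=env.observe();print(np.round(s['q'],2),np.round(s['qvel'],1),s['time_s'],np.round(s['position'],4));print(np.round(s['tool_rot'],3))"
```

```text
[  3.26  44.41  12.74   0.6  119.68  -8.7 ] [ 0.1 -0.1 -0.   0.  -0.   0.1] 4.4 [0.7327 0.1617 0.3604]
[[-0.212  0.976  0.055]
 [ 0.977  0.212  0.012]
 [ 0.     0.056 -0.998]]
```

The commanded pose takes on the tilt it has reached, so pushing against the reach limit tips the tool outward bit by bit. With a horizontal tool, the spin about its z axis would turn the panel over. I'll measure how fast it tips.

Call:
move_arm([
  [0, 1000, 0, 0],
  [0, 1000, 0, 0],
  [0, 1000, 0, 0],
  [0, 1000, 0, 0],
  [0, 1000, 0, 0],
  [0, 1000, 0, 0],
  [0, 1000, 0, 0],
  [0, 1000, 0, 0],
  [0, 1000, 0, 0],
  [0, 1000, 0, 0],
])

```text
time_s: 5.4
position: [0.8158, 0.179, 0.2182]
tool_rot: [[-0.212, 0.973, 0.086], [0.977, 0.212, 0.019], [0.0, 0.088, -0.996]]
ft_force: [-1.0, 0.0, -0.1]
grip_width: 0.0855
```

```bash
cat > st.py <<'E'
from h import *
s=env.observe();print(np.round(s['q'],2),np.round(s['qvel'],1),s['time_s'],np.round(s['position'],4),'tilt',np.round(np.degrees(np.arccos(-s['tool_rot'][2][2])),2));print(np.round(s['tool_rot'],3))
E
python3 st.py
```

```text
[  4.06  55.08  12.73   0.76 107.21  -7.94] [ 0.4  6.4 -0.1  0.  -6.6  0.3] 5.4 [0.8158 0.179  0.2182] tilt 5.03
[[-0.212  0.973  0.086]
 [ 0.977  0.212  0.019]
 [ 0.     0.088 -0.996]]
```

Call:
move_arm([
  [0, 950, -330, 0],
  [0, 950, -330, 0],
  [0, 950, -330, 0],
  [0, 950, -330, 0],
  [0, 950, -330, 0],
  [0, 950, -330, 0],
  [0, 950, -330, 0],
  [0, 950, -330, 0],
  [0, 950, -330, 0],
  [0, 950, -330, 0],
])

```text
time_s: 6.4
position: [0.821, 0.1796, 0.2258]
tool_rot: [[-0.212, 0.97, 0.117], [0.977, 0.211, 0.026], [0.0, 0.119, -0.993]]
ft_force: [0.1, -0.6, 0.7]
grip_width: 0.0856
```

```bash
python3 st.py
```

```text
[  3.99  54.59  12.74   1.04 105.89  -7.93] [-0.1 -0.1 -0.   0.   0.1 -0.1] 6.4 [0.821  0.1796 0.2258] tilt 6.85
[[-0.212  0.97   0.117]
 [ 0.977  0.211  0.026]
 [ 0.     0.119 -0.993]]
```

Call:
move_arm([
  [0, 57, -20, 0],
])

```text
time_s: 6.5
position: [0.8266, 0.1807, 0.2298]
tool_rot: [[-0.212, 0.967, 0.143], [0.977, 0.21, 0.032], [0.001, 0.147, -0.989]]
ft_force: [0.2, -0.1, 0.2]
grip_width: 0.0856
```

Call:
move_arm([
  [0, 57, -20, 0],
])

```text
time_s: 6.6
position: [0.8319, 0.1818, 0.2363]
tool_rot: [[-0.212, 0.962, 0.173], [0.977, 0.209, 0.038], [0.0, 0.177, -0.984]]
ft_force: [0.9, 0.1, -0.0]
grip_width: 0.0852
```

Call:
move_arm([
  [0, 57, -20, 0],
])

```text
time_s: 6.7
position: [0.8365, 0.1828, 0.2436]
tool_rot: [[-0.212, 0.956, 0.2], [0.977, 0.208, 0.044], [0.0, 0.205, -0.979]]
ft_force: [-0.0, -0.4, -0.2]
grip_width: 0.0853
```

```bash
python3 st.py
```

```text
[  3.91  53.58  12.72   1.76 101.99  -7.81] [ -0.2  -4.2  -0.1   2.3 -11.8   0.3] 6.7 [0.8365 0.1828 0.2436] tilt 11.82
[[-0.212  0.956  0.2  ]
 [ 0.977  0.208  0.044]
 [ 0.     0.205 -0.979]]
```

```bash
cat >> h.py <<'E'
def to(*pts):
    s=env.observe(); R=np.array(s['tool_rot'])
    for p in pts: print(np.round(R.T@(np.array(p)-s['position'])*1000,1))
E
python3 -c "
from h import *
to((.634,.231,.17),(.634,.231,.105))"
```

```text
[  90.1 -198.7   33.6]
[  90.1 -212.    97.2]
```

Call:
move_arm([
  [18, -40, 0, 0],
  [36, -80, 0, 0],
  [54, -120, 10, 0],
  [72, -160, 20, 0],
  [90, -199, 33, 0],
  [90, -199, 33, 0],
  [90, -199, 33, 0],
], grip=1)

```text
time_s: 7.4
position: [0.633, 0.231, 0.1715]
tool_rot: [[-0.213, 0.956, 0.199], [0.977, 0.209, 0.044], [0.0, 0.204, -0.979]]
ft_force: [0.9, -0.2, 0.2]
grip_width: -0.0002
```

```bash
python3 st.py; python3 -c "
from h import *
snap('wrist','pics/w1.png');snap('scene','pics/s1.png',3,(140,290,180,420))
to((.634,.231,.17),(.634,.231,.105))"
```

```text
[ 9.8  31.83 68.27  0.57 68.14 -2.65] [-1.1  1.  -5.2  0.   0.3 -0.2] 7.4 [0.633  0.231  0.1715] tilt 11.78
[[-0.213  0.956  0.199]
 [ 0.977  0.209  0.044]
 [ 0.     0.204 -0.979]]
[ 0.6 -1.2  1.9]
[  0.6 -14.6  65.5]
```

View pics/s1.png

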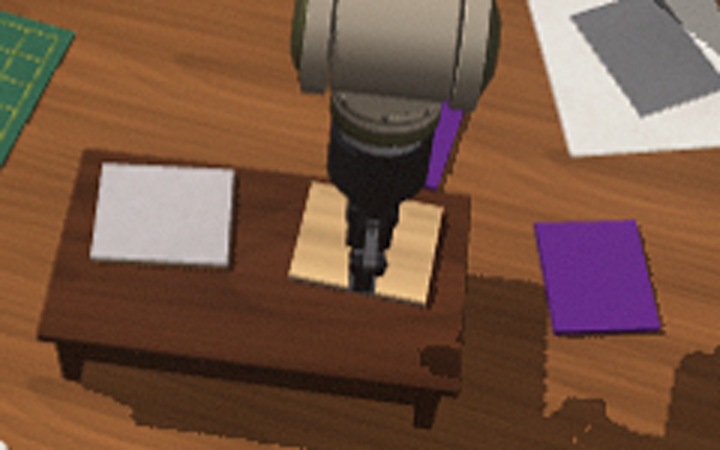

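View pics/w1.png

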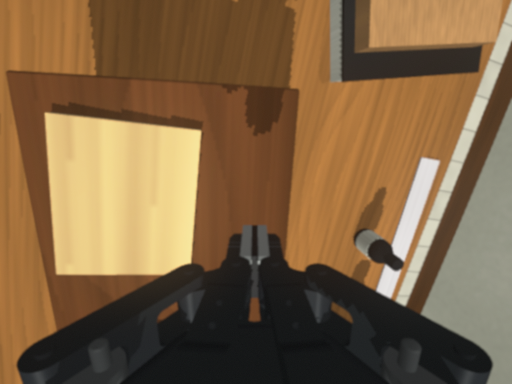

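```bash
python3 -c "
from h import *
s=env.observe()
for p in [(115,47),(128,201),(275,192),(275,57)]: print(np.round(atz('wrist',p,.108,s)*1000,1))
for d in env.silhouettes('wrist','panel_mid'): print(d['conf'],rect('wrist',d['region'],.108,s))
c=[(72,8),(89,298)]
for p in c: print(np.round(atz('wrist',p,.1,s)*1000,1))
"
```

```text
[498.  273.1 108. ]
[596.  284.1 108. ]
[607.7 162.2 108. ]
[506.8 154.3 108. ]
0.81 ((550.6289672851562, 219.0120086669922), (101.66950988769531, 121.90132904052734), 4.583516597747803)
[471.8 294.6 100. ]
[664.6 328.  100. ]
```

Call:
move_arm([
  [0, -7, 32, 0],
  [0, -12, 58, 0],
  [0, -12, 65, 0],
  [0, -12, 65, 0],
])

```text
time_s: 7.95
position: [0.6353, 0.2307, 0.104]
tool_rot: [[-0.212, 0.957, 0.197], [0.977, 0.207, 0.043], [0.0, 0.202, -0.979]]
ft_force: [-0.3, 0.9, -0.3]
grip_width: -0.0002
```

```bash
python3 st.py; python3 -c "
from h import *
snap('scene','pics/s2.png',4,(170,260,220,360));to((.637,.231,.105))"
```

```text
[ 9.74 35.75 72.9   0.61 59.71 -2.74] [ 0.3 -2.  -1.3 -0.   0.7  0.1] 7.95 [0.6353 0.2307 0.104 ] tilt 11.65
[[-0.212  0.957  0.197]
 [ 0.977  0.207  0.043]
 [ 0.     0.202 -0.979]]
[-0.2  1.3  0.6]
```

View pics/s2.png

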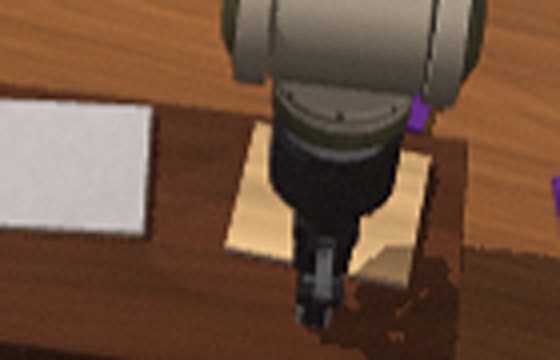

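Call:
move_arm([
  [0, -8, -1.6, 0],
  [0, -16, -3.2, 0],
  [0, -22, -4.4, 0],
  [0, -28, -5.6, 0],
  [0, -34, -6.8, 0],
  [0, -40, -8, 0],
  [0, -46, -9.2, 0],
  [0, -50, -10, 0],
  [0, -50, -10, 0],
])

```text
time_s: 8.9
position: [0.5839, 0.22, 0.104]
tool_rot: [[-0.212, 0.957, 0.197], [0.977, 0.208, 0.043], [0.0, 0.201, -0.98]]
ft_force: [-0.7, -0.0, 0.1]
grip_width: -0.0001
```

```bash
python3 st.py; python3 -c "
from h import *
s=env.observe();snap('wrist','pics/w2.png')
for d in env.silhouettes('wrist','panel_mid'): print(d['conf'],rect('wrist',d['region'],.108,s))"
```

```text
[ 9.56 31.26 81.97  0.69 55.17 -3.04] [ 0.1  0.6 -1.  -0.   0.5  0.1] 8.9 [0.5839 0.22   0.104 ] tilt 11.62
[[-0.212  0.957  0.197]
 [ 0.977  0.208  0.043]
 [ 0.     0.201 -0.98 ]]
0.95 ((524.7137451171875, 217.2669219970703), (99.82540893554688, 113.14324951171875), 6.071781158447266)
0.72 ((462.1875305175781, 243.27610778808594), (58.194454193115234, 4.825710296630859), 89.00318908691406)
```

View pics/w2.png

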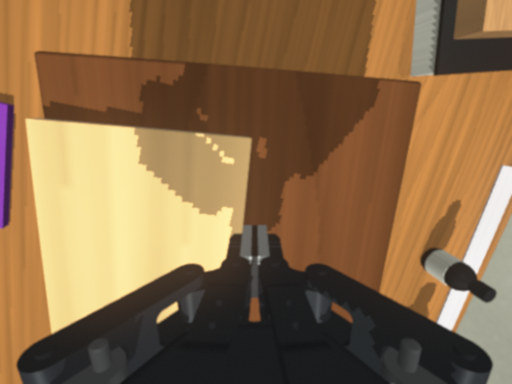

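Call:
move_arm([
  [0, -5, -1, 0],
  [0, -10, -2, 0],
  [0, -15, -3, 0],
  [0, -20, -4, 0],
  [0, -24, -4.8, 0],
  [0, -26, -5.2, 0],
  [0, -26, -5.2, 0],
])

```text
time_s: 9.7
position: [0.5581, 0.2144, 0.1039]
tool_rot: [[-0.212, 0.957, 0.197], [0.977, 0.208, 0.043], [0.0, 0.202, -0.979]]
ft_force: [-2.0, -0.6, 2.9]
grip_width: 0.0
```

```bash
python3 st.py; python3 -c "
from h import *
s=env.observe();snap('wrist','pics/w3.png')
for d in env.silhouettes('wrist','panel_mid'): print(d['conf'],rect('wrist',d['region'],.108,s))"
```

```text
[ 9.42 29.08 86.29  0.75 53.02 -3.23] [-0.1  0.3 -0.3  0.   0.6  0. ] 9.7 [0.5581 0.2144 0.1039] tilt 11.63
[[-0.212  0.957  0.197]
 [ 0.977  0.208  0.043]
 [ 0.     0.202 -0.979]]
0.93 ((499.4272155761719, 211.60385131835938), (100.1509017944336, 112.81495666503906), 6.075803756713867)
0.77 ((442.91107177734375, 241.182861328125), (58.24213790893555, 19.230722427368164), 87.28560638427734)
```

View pics/w3.png

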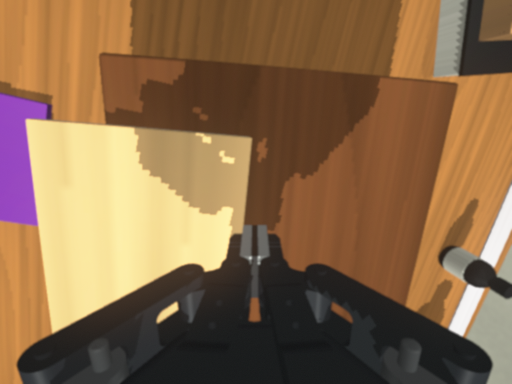

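Call:
move_arm([
  [0, 10, 2, 0],
  [0, 20, 4, 0],
  [0, 20, -40, 0],
  [0, 20, -90, 0],
  [0, 40, -140, 0],
  [0, 80, -180, 0],
  [0, 120, -220, 0],
  [0, 160, -250, 0],
  [0, 200, -270, 0],
  [0, 230, -280, 0],
])

```text
time_s: 10.8
position: [0.7095, 0.2461, 0.4149]
tool_rot: [[-0.213, 0.955, 0.207], [0.977, 0.208, 0.046], [0.001, 0.212, -0.977]]
ft_force: [1.1, -0.2, 1.0]
grip_width: -0.0001
```

```bash
python3 st.py; python3 -c "
from h import *
snap('top','pics/t3.png',3,(80,280,80,330))
for d in env.silhouettes('top','panel_mid'): print(d['conf'],rect('top',d['region'],.108))
for d in env.silhouettes('top','edge'): print(d['conf'],rect('top',d['region'],.1))"
```

```text
[  9.94  39.62  14.4    0.61 113.77  -2.03] [  -0.4   52.  -125.3    1.1   70.5    0.8] 10.8 [0.7095 0.2461 0.4149] tilt 12.22
[[-0.213  0.955  0.207]
 [ 0.977  0.208  0.046]
 [ 0.001  0.212 -0.977]]
0.74 ((435.90625, 430.70062255859375), (108.96893310546875, 19.813453674316406), 16.075050354003906)
0.72 ((370.52239990234375, 180.28128051757812), (59.710350036621094, 62.82090377807617), 87.53983306884766)
0.67 ((511.89324951171875, 191.4568328857422), (100.29447174072266, 84.49303436279297), 9.375972747802734)
0.56 ((598.6087036132812, 107.20259857177734), (199.7532196044922, 301.5464172363281), 8.98599624633789)
```

View pics/t3.png

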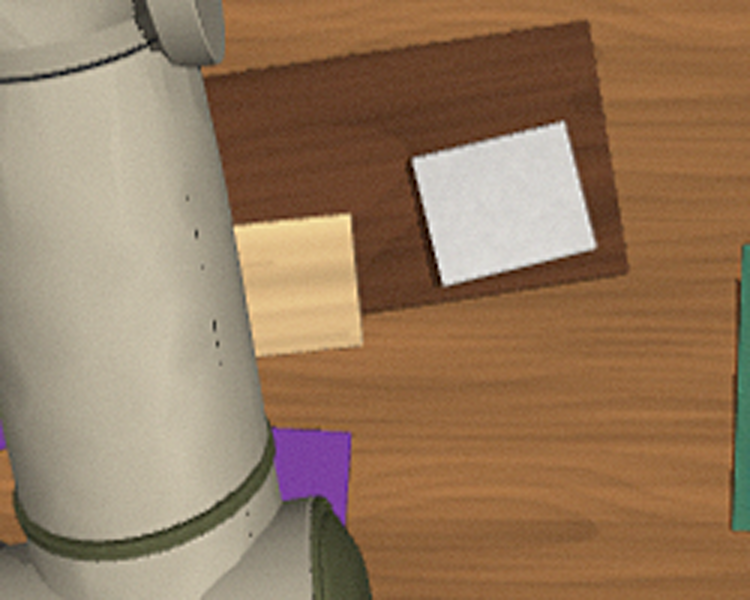

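Call:
move_arm([
  [0, 53, -28, 0],
], grip=0.3)

```text
time_s: 11.05
position: [0.7163, 0.2441, 0.4181]
tool_rot: [[-0.214, 0.951, 0.221], [0.977, 0.207, 0.052], [0.004, 0.227, -0.974]]
ft_force: [-0.4, 0.5, 0.4]
grip_width: 0.0132
```

Call:
move_arm([
  [0, 53, -28, 0],
])

```text
time_s: 11.15
position: [0.721, 0.2406, 0.4253]
tool_rot: [[-0.214, 0.945, 0.249], [0.977, 0.205, 0.061], [0.007, 0.256, -0.967]]
ft_force: [0.4, 1.1, 0.6]
grip_width: 0.0283
```

Call:
move_arm([
  [0, 53, -28, 0],
])

```text
time_s: 11.25
position: [0.7247, 0.2372, 0.4332]
tool_rot: [[-0.214, 0.937, 0.275], [0.977, 0.203, 0.069], [0.009, 0.284, -0.959]]
ft_force: [-0.2, -0.5, 0.1]
grip_width: 0.0436
```

Call:
move_arm([
  [0, 53, -26, 0],
])

```text
time_s: 11.35
position: [0.7289, 0.2342, 0.4407]
tool_rot: [[-0.215, 0.929, 0.301], [0.977, 0.201, 0.077], [0.011, 0.311, -0.95]]
ft_force: [-0.0, -0.5, -0.4]
grip_width: 0.0582
```

Call:
move_arm([
  [0, 53, -26, 0],
])

```text
time_s: 11.45
position: [0.7326, 0.2313, 0.4481]
tool_rot: [[-0.216, 0.92, 0.326], [0.976, 0.199, 0.085], [0.014, 0.337, -0.942]]
ft_force: [0.4, 0.7, 0.1]
grip_width: 0.0598
```

Call:
move_arm([
  [0, 54, -24, 0],
])

```text
time_s: 11.55
position: [0.7368, 0.2288, 0.4551]
tool_rot: [[-0.217, 0.911, 0.351], [0.976, 0.196, 0.093], [0.016, 0.363, -0.932]]
ft_force: [0.2, 0.1, 0.1]
grip_width: 0.0598
```

Call:
move_arm([
  [0, 54, -24, 0],
])

```text
time_s: 11.65
position: [0.7404, 0.2262, 0.4623]
tool_rot: [[-0.217, 0.901, 0.375], [0.976, 0.194, 0.1], [0.018, 0.388, -0.922]]
ft_force: [0.5, 0.2, -0.4]
grip_width: 0.0594
```

Call:
move_arm([
  [0, 55, -22, 0],
])

```text
time_s: 11.75
position: [0.7442, 0.2238, 0.4695]
tool_rot: [[-0.218, 0.89, 0.4], [0.976, 0.191, 0.108], [0.02, 0.413, -0.91]]
ft_force: [-0.2, -0.5, -0.8]
grip_width: 0.0594
```

Call:
move_arm([
  [0, 55, -22, 0],
])

```text
time_s: 11.85
position: [0.7475, 0.2214, 0.477]
tool_rot: [[-0.219, 0.879, 0.423], [0.975, 0.188, 0.115], [0.021, 0.438, -0.899]]
ft_force: [0.1, -0.5, -0.4]
grip_width: 0.0598
```

Call:
move_arm([
  [0, 56, -20, 0],
])

```text
time_s: 11.95
position: [0.751, 0.2193, 0.4847]
tool_rot: [[-0.22, 0.867, 0.447], [0.975, 0.185, 0.122], [0.023, 0.463, -0.886]]
ft_force: [0.3, 0.1, -0.1]
grip_width: 0.06
```

```bash
python3 st.py
```

```text
[  6.26  36.51  12.73   4.26 103.39  -4.13] [ -3.1  -3.6  -0.1   3.8 -12.1  -1.7] 11.95 [0.751  0.2193 0.4847] tilt 27.62
[[-0.22   0.867  0.447]
 [ 0.975  0.185  0.122]
 [ 0.023  0.463 -0.886]]
```

Call:
move_arm([
  [0, 58, -14, 0],
])

```text
time_s: 12.05
position: [0.7571, 0.2179, 0.4897]
tool_rot: [[-0.221, 0.853, 0.472], [0.975, 0.181, 0.129], [0.024, 0.489, -0.872]]
ft_force: [-0.8, 0.2, -0.3]
grip_width: 0.0596
```

Call:
move_arm([
  [0, 58, -14, 0],
])

```text
time_s: 12.15
position: [0.7628, 0.2165, 0.4939]
tool_rot: [[-0.221, 0.841, 0.494], [0.975, 0.177, 0.135], [0.026, 0.512, -0.859]]
ft_force: [0.0, 0.3, -0.4]
grip_width: 0.0596
```

Call:
move_arm([
  [0, 58, -12, 0],
])

```text
time_s: 12.25
position: [0.7684, 0.2152, 0.499]
tool_rot: [[-0.222, 0.826, 0.517], [0.975, 0.173, 0.142], [0.027, 0.536, -0.844]]
ft_force: [0.1, -0.0, -0.4]
grip_width: 0.0596
```

Call:
move_arm([
  [0, 58, -10, 0],
])

```text
time_s: 12.35
position: [0.7741, 0.214, 0.5042]
tool_rot: [[-0.223, 0.811, 0.54], [0.974, 0.169, 0.148], [0.029, 0.56, -0.828]]
ft_force: [0.2, -0.6, -0.4]
grip_width: 0.0603
```

Call:
move_arm([
  [0, 59, -9, 0],
])

```text
time_s: 12.45
position: [0.7796, 0.2129, 0.5095]
tool_rot: [[-0.224, 0.796, 0.563], [0.974, 0.165, 0.154], [0.03, 0.583, -0.812]]
ft_force: [0.7, -0.0, -0.7]
grip_width: 0.0596
```

Call:
move_arm([
  [0, 59, -8, 0],
])

```text
time_s: 12.55
position: [0.7847, 0.2119, 0.5153]
tool_rot: [[-0.225, 0.779, 0.585], [0.974, 0.161, 0.16], [0.031, 0.606, -0.795]]
ft_force: [0.7, -0.0, 0.2]
grip_width: 0.06
```

Call:
move_arm([
  [0, 60, -6, 0],
])

```text
time_s: 12.65
position: [0.79, 0.211, 0.521]
tool_rot: [[-0.225, 0.762, 0.607], [0.974, 0.156, 0.166], [0.032, 0.629, -0.777]]
ft_force: [-0.3, 0.3, 0.2]
grip_width: 0.0599
```

Call:
move_arm([
  [0, 60, -4, 0],
])

```text
time_s: 12.75
position: [0.7954, 0.2102, 0.5264]
tool_rot: [[-0.226, 0.744, 0.628], [0.974, 0.151, 0.172], [0.033, 0.651, -0.759]]
ft_force: [-0.1, 1.4, -0.3]
grip_width: 0.0597
```

Call:
move_arm([
  [0, 60, -2, 0],
])

```text
time_s: 12.85
position: [0.8011, 0.2096, 0.5314]
tool_rot: [[-0.227, 0.726, 0.649], [0.973, 0.146, 0.177], [0.034, 0.672, -0.74]]
ft_force: [-0.1, 0.2, 0.6]
grip_width: 0.0599
```

Call:
move_arm([
  [0, 60, 0, 0],
])

```text
time_s: 12.95
position: [0.8069, 0.2091, 0.5363]
tool_rot: [[-0.228, 0.707, 0.669], [0.973, 0.141, 0.182], [0.035, 0.693, -0.72]]
ft_force: [-0.1, 0.6, -0.7]
grip_width: 0.0595
```

Call:
move_arm([
  [0, 60, 2, 0],
])

```text
time_s: 13.05
position: [0.8128, 0.2087, 0.5411]
tool_rot: [[-0.228, 0.688, 0.689], [0.973, 0.136, 0.187], [0.035, 0.713, -0.7]]
ft_force: [-0.1, 1.2, 0.5]
grip_width: 0.0599
```

Call:
move_arm([
  [0, 60, 4, 0],
])

```text
time_s: 13.15
position: [0.8187, 0.2084, 0.5457]
tool_rot: [[-0.229, 0.668, 0.708], [0.973, 0.13, 0.192], [0.036, 0.733, -0.68]]
ft_force: [0.9, 0.1, -0.0]
grip_width: 0.0596
```

```bash
python3 st.py
```

```text
[ 3.71 35.81 12.74  8.4  84.9  -5.78] [ -1.4   0.6   0.    3.1 -16.7  -1.2] 13.15 [0.8187 0.2084 0.5457] tilt 47.18
[[-0.229  0.668  0.708]
 [ 0.973  0.13   0.192]
 [ 0.036  0.733 -0.68 ]]
```

Call:
move_arm([
  [0, 60, 6, 0],
])

```text
time_s: 13.25
position: [0.8247, 0.2082, 0.5501]
tool_rot: [[-0.23, 0.648, 0.726], [0.973, 0.125, 0.196], [0.037, 0.752, -0.659]]
ft_force: [-0.2, -1.0, -0.1]
grip_width: 0.0593
```

Call:
move_arm([
  [0, 60, 7, 0],
])

```text
time_s: 13.35
position: [0.8302, 0.208, 0.5549]
tool_rot: [[-0.23, 0.627, 0.744], [0.972, 0.119, 0.201], [0.037, 0.77, -0.637]]
ft_force: [0.5, -0.2, -0.6]
grip_width: 0.0598
```

Call:
move_arm([
  [0, 60, 8, 0],
])

```text
time_s: 13.45
position: [0.8352, 0.2077, 0.5604]
tool_rot: [[-0.231, 0.606, 0.761], [0.972, 0.113, 0.205], [0.038, 0.788, -0.615]]
ft_force: [-0.2, 0.4, -0.5]
grip_width: 0.0598
```

Call:
move_arm([
  [0, 60, 9, 0],
])

```text
time_s: 13.55
position: [0.8397, 0.2074, 0.5663]
tool_rot: [[-0.232, 0.584, 0.778], [0.972, 0.108, 0.209], [0.038, 0.805, -0.593]]
ft_force: [0.3, 0.3, 0.3]
grip_width: 0.0594
```

Call:
move_arm([
  [0, 60, 10, 0],
])

```text
time_s: 13.65
position: [0.8438, 0.207, 0.5726]
tool_rot: [[-0.232, 0.562, 0.794], [0.972, 0.102, 0.212], [0.039, 0.821, -0.57]]
ft_force: [0.8, -0.3, -0.6]
grip_width: 0.0599
```

Call:
move_arm([
  [0, 60, 10, 0],
])

```text
time_s: 13.75
position: [0.847, 0.2064, 0.5796]
tool_rot: [[-0.233, 0.54, 0.809], [0.972, 0.096, 0.216], [0.039, 0.836, -0.547]]
ft_force: [0.5, 0.6, 0.7]
grip_width: 0.0598
```

Call:
move_arm([
  [0, 60, 11, 0],
])

```text
time_s: 13.85
position: [0.8496, 0.2057, 0.5873]
tool_rot: [[-0.233, 0.517, 0.824], [0.972, 0.09, 0.219], [0.039, 0.851, -0.523]]
ft_force: [0.3, -0.4, -0.4]
grip_width: 0.0597
```

Call:
move_arm([
  [0, 60, 12, 0],
])

```text
time_s: 13.95
position: [0.8519, 0.2051, 0.5951]
tool_rot: [[-0.234, 0.494, 0.838], [0.972, 0.084, 0.222], [0.04, 0.865, -0.499]]
ft_force: [-0.0, 0.2, -1.1]
grip_width: 0.0596
```

Call:
move_arm([
  [0, 60, 13, 0],
])

```text
time_s: 14.05
position: [0.8539, 0.2043, 0.6031]
tool_rot: [[-0.234, 0.471, 0.851], [0.971, 0.078, 0.225], [0.04, 0.879, -0.476]]
ft_force: [0.1, -0.7, -0.5]
grip_width: 0.06
```

Call:
move_arm([
  [0, 60, 14, 0],
])

```text
time_s: 14.15
position: [0.8555, 0.2035, 0.6113]
tool_rot: [[-0.235, 0.448, 0.863], [0.971, 0.071, 0.227], [0.04, 0.891, -0.452]]
ft_force: [0.5, -1.0, -0.3]
grip_width: 0.0598
```

Call:
move_arm([
  [0, 60, 15, 0],
])

```text
time_s: 14.25
position: [0.8566, 0.2027, 0.6198]
tool_rot: [[-0.235, 0.424, 0.874], [0.971, 0.065, 0.229], [0.04, 0.903, -0.427]]
ft_force: [0.5, 0.6, -1.0]
grip_width: 0.0598
```

Call:
move_arm([
  [0, 60, 16, 0],
])

```text
time_s: 14.35
position: [0.8575, 0.2018, 0.6285]
tool_rot: [[-0.235, 0.401, 0.885], [0.971, 0.059, 0.232], [0.041, 0.914, -0.403]]
ft_force: [0.0, 0.2, 1.0]
grip_width: 0.0597
```

```bash
python3 st.py
```

```text
[ 2.24 34.77 12.74 12.32 67.26 -7.36] [ -1.2  -2.2  -0.    3.5 -12.7  -1.4] 14.35 [0.8575 0.2018 0.6285] tilt 66.22
[[-0.235  0.401  0.885]
 [ 0.971  0.059  0.232]
 [ 0.041  0.914 -0.403]]
```

```bash
cat > kin.py <<'E'
import numpy as np
from scipy.optimize import least_squares
def R(ax,a):
    a=np.radians(a);c,s=np.cos(a),np.sin(a)
    return np.array([[c,-s,0],[s,c,0],[0,0,1]]) if ax=='z' else np.array([[c,0,s],[0,1,0],[-s,0,c]])
D=[([56.076,21.843,74.385,0,83.859],[.202,.511,.231]),([3.26,44.41,12.74,.6,119.68],[.7327,.1617,.3604]),
([9.8,31.83,68.27,.57,68.14],[.633,.231,.1715]),([9.74,35.75,72.9,.61,59.71],[.6353,.2307,.104]),
([9.56,31.26,81.97,.69,55.17],[.5839,.22,.104]),([9.42,29.08,86.29,.75,53.02],[.5581,.2144,.1039]),
([3.99,54.59,12.74,1.04,105.89],[.821,.1796,.2258]),([3.91,53.58,12.72,1.76,101.99],[.8365,.1828,.2436]),
([6.26,36.51,12.73,4.26,103.39],[.751,.2193,.4847]),([3.71,35.81,12.74,8.4,84.9],[.8187,.2084,.5457]),([2.24,34.77,12.74,12.32,67.26],[.8575,.2018,.6285])]
def fk(q,p):
    h,L1x,L1z,L2x,L2z,off,Lt,ex=p
    r=R('z',q[0]); x=np.array([0,0,h])
    r=r@R('y',q[1]); x=x+r@[L1x,off,L1z]
    r=r@R('y',q[2]); x=x+r@[L2x,0,L2z]
    r=r@R('z',q[3])@R('y',q[4]); x=x+r@[ex,0,Lt]
    return x,r
def res(p): return np.concatenate([fk(q,p)[0]-x for q,x in D])
s=least_squares(res,[.3,0,.45,0,.42,.12,.25,0])
P=s.x
if __name__=='__main__':
    print(np.round(P,4),np.abs(s.fun).max())
    x,r=fk(D[-1][0],P);print(np.round(x,4),np.round(r,3))
E
python3 kin.py
```

```text
[ 1.298e-01 -1.000e-04  5.375e-01  1.029e-01  3.508e-01  1.175e-01
  2.577e-01  2.000e-04] 0.0001970689592193653
[0.8575 0.2019 0.6285] [[-0.428 -0.182  0.885]
 [ 0.066  0.971  0.232]
 [-0.901  0.157 -0.403]]
```

```bash
cat > ik.py <<'E'
from kin import *
lo=np.array([-178.18,-50.72,12.68,-81.47,9.98,-165.26]);hi=np.array([178.18,133.34,142.11,261.47,163.14,165.26])
def F(q):
    x,r=fk(q[:5],P); return x,r@R('z',q[5]+90)
def ik(x,Rt,seed):
    def e(q):
        a,b=F(q); E=b.T@Rt
        return np.concatenate([(a-x)*5,[E[2,1]-E[1,2],E[0,2]-E[2,0],E[1,0]-E[0,1],3-np.trace(E)]])
    best=None
    for sd in seed:
        s=least_squares(e,np.clip(sd,lo+.1,hi-.1),bounds=(lo,hi),x_scale=50)
        if best is None or s.cost<best.cost: best=s
    return best.x,best.cost
def tool(az,delta,flip=0,roll=0):
    az,d=np.radians(az),np.radians(delta)
    z=np.array([np.cos(d)*np.cos(az),np.cos(d)*np.sin(az),-np.sin(d)])
    x=np.array([-np.sin(az),np.cos(az),0]); y=np.cross(z,x)
    return np.c_[x,y,z]@R('z',180*flip+roll)
seeds=[[0,30,60,10,60,-7],[-30,60,60,40,40,-40],[-30,100,30,60,40,120],[0,100,20,10,20,0],[-40,60,100,60,60,130],[-40,60,100,60,60,-30]]
if __name__=='__main__':
    for nm,x in (('grasp',[.475,.206,.104]),('lift',[.43,.19,.25]),('matup',[.43,-.28,.3]),('mat',[.41,-.285,.06])):
        for az in(14.7,5,25):
          for dl in (0,10,20,30):
            for fl in (0,1):
                q,c=ik(np.array(x),tool(az,dl,fl),seeds); 
                print(nm,az,dl,fl,np.round(q),'OK' if c<1e-6 else 'x %.3f'%c)
E
python3 ik.py
```

```text
grasp 14.7 0 0 [ -2.  69. 142. 157. 121. 165.] x 0.023
grasp 14.7 0 1 [  6.  62. 142. 170. 113.  -4.] OK
grasp 14.7 10 0 [ -4.  62. 142. 157. 106. 165.] x 0.057
grasp 14.7 10 1 [  6.  51. 141. 171.  92.  -2.] OK
grasp 14.7 20 0 [  -0.   28.  133.  155.   49. -165.] x 0.050
grasp 14.7 20 1 [  6.  39. 138. 171.  67.   1.] OK
grasp 14.7 30 0 [   3.   25.  130.  156.   35. -165.] x 0.013
grasp 14.7 30 1 [  7.  29. 132. 170.  42.   4.] OK
grasp 5 0 0 [  20.   67.  142.  201.  119. -165.] x 0.041
grasp 5 0 1 [ 16.  58. 138. 191. 106.   3.] OK
grasp 5 10 0 [  21.   61.  142.  199.  105. -165.] x 0.074
grasp 5 10 1 [ 16.  48. 138. 190.  86.   1.] OK
grasp 5 20 0 [ 22.  32. 128. 207.  49. 165.] x 0.032
grasp 5 20 1 [ 15.  38. 135. 191.  63.  -1.] OK
grasp 5 30 0 [ 18.  27. 127. 205.  34. 165.] x 0.007
grasp 5 30 1 [ 14.  30. 130. 193.  40.  -5.] OK
grasp 25 0 0 [ -6.  64. 142. 146. 113. 165.] x 0.001
grasp 25 0 1 [ -4.  62. 142. 148. 111. -13.] x 0.000
grasp 25 10 0 [ -8.  59. 142. 146.  99. 165.] x 0.017
grasp 25 10 1 [ -4.  51. 142. 151.  92.  -7.] x 0.000
grasp 25 20 0 [  -5.   30.  133.  
[... 3205 characters left out ...]
mat 5 10 0 [-85.  59. 133.  95.  82. 165.] x 0.017
mat 5 10 1 [-83.  53. 127.  92.  80.  -0.] OK
mat 5 20 0 [ -80.   43.  124.   89.   69. -165.] x 0.003
mat 5 20 1 [-81.  45. 127.  91.  70.   9.] OK
mat 5 30 0 [ -78.   38.  125.   87.   59. -160.] OK
mat 5 30 1 [-78.  38. 125.  87.  59.  20.] OK
mat 25 0 0 [ -81.   56.  110.   73.   94. -165.] x 0.003
mat 25 0 1 [-82.  57. 112.  74.  93.  10.] OK
mat 25 10 0 [ -81.   51.  113.   72.   85. -164.] OK
mat 25 10 1 [-81.  51. 113.  72.  85.  16.] OK
mat 25 20 0 [ -80.   45.  113.   69.   77. -158.] OK
mat 25 20 1 [-80.  45. 113.  69.  77.  22.] OK
mat 25 30 0 [ -77.   39.  112.   65.   69. -150.] OK
mat 25 30 1 [-77.  39. 112.  65.  69.  30.] OK
```

```bash
cat > sim.py <<'E'
from ik import *
def track(q,way,verbose=1):
    x0,R0=F(q); sp0=0; x=x0.copy(); mind=999
    for (w,sp) in way:
        w=np.array(w); n=max(int(np.ceil(np.linalg.norm(w-x)/.045)),int(np.ceil(abs(sp-sp0)/.14)),1)
        worst=0
        for i in range(1,n+1):
            xi=x+(w-x)*i/n; s=sp0+(sp-sp0)*i/n
            qn,c=ik(xi,R0@R('z',np.degrees(s)),[q]); worst=max(worst,np.abs(qn-q).max()); q=qn
            mind=min(mind,(q-lo).min(),(hi-q).min())
            if c>1e-6: print('  FAIL at',np.round(xi,3),round(s,2),'%.4f'%c,np.round(q,1))
        x=w;sp0=sp
        print(np.round(w,3),round(sp,2),'n',n,'q',np.round(q,1),'maxstep %.1f'%worst,'margin %.1f'%mind)
    return q
E
python3 - <<'E'
from sim import *
from h import env
q=env.observe()['q']
q=track(q,[([.75,-.05,.5],.6),([.55,-.3,.35],1.8),([.45,-.3,.28],3.14),([.40,-.1,.2],3.14),([.39,.05,.16],3.14),([.40,.186,.118],3.14),([.475,.206,.118],3.14),([.475,.206,.133],3.14),
([.44,.19,.16],3.14),([.40,.1,.2],3.0),([.40,-.1,.25],2),([.42,-.28,.3],0.02),([.405,-.285,.06],0.02)])
E
```

```text
[ 0.75 -0.05  0.5 ] 0.6 n 7 q [-24.6  17.   62.9  48.   51.2 -16.2] maxstep 12.6 margin 12.6
[ 0.55 -0.3   0.35] 1.8 n 9 q [-62.3  16.9  88.1  69.4  72.3   6.7] maxstep 4.6 margin 12.6
[ 0.45 -0.3   0.28] 3.14 n 10 q [-74.5  16.3 103.1  69.4  77.9  65.4] maxstep 5.9 margin 12.6
[ 0.4 -0.1  0.2] 3.14 n 5 q [-73.   11.5 136.9  78.9  68.7  36.6] maxstep 7.6 margin 5.2
  FAIL at [ 0.398 -0.062  0.19 ] 3.14 0.0000 [-70.   12.3 142.1  83.9  66.4  30.4]
  FAIL at [ 0.395 -0.025  0.18 ] 3.14 0.0051 [-62.3  10.3 142.1  88.2  62.4  33.5]
  FAIL at [0.392 0.013 0.17 ] 3.14 0.0164 [-52.4   8.9 142.1  95.1  56.8  35.5]
  FAIL at [0.39 0.05 0.16] 3.14 0.0286 [-40.    8.8 142.1 106.3  49.9  34.6]
[0.39 0.05 0.16] 3.14 n 4 q [-40.    8.8 142.1 106.3  49.9  34.6] maxstep 12.5 margin 0.0
  FAIL at [0.392 0.084 0.15 ] 3.14 0.0328 [-26.3  11.8 142.1 123.9  45.   27. ]
  FAIL at [0.395 0.118 0.139] 3.14 0.0304 [-13.   16.4 142.1 144.3  44.3  16.2]
  FAIL at [0.398 0.152 0.128] 3.14 0.0222 [ -1.4  22.2 142.1 161.7  48.4   7.5]
  FAIL at [0.4   0.186 0.118] 3.14 0.0113 [  7.9  28.3 142.1 173.6  54.9   3.2]
[... 435 characters left out ...]
42.9  15.7]
  FAIL at [0.4 0.1 0.2] 3.0 0.0031 [-25.5   3.8 142.1 120.   42.5  26.8]
[0.4 0.1 0.2] 3.0 n 3 q [-25.5   3.8 142.1 120.   42.5  26.8] maxstep 20.3 margin 0.0
  FAIL at [0.4   0.075 0.206] 2.88 0.0025 [-35.    1.7 142.1 108.   46.8  25.5]
  FAIL at [0.4   0.05  0.213] 2.75 0.0014 [-44.2   0.5 142.1  98.8  52.1  21.4]
  FAIL at [0.4   0.025 0.219] 2.62 0.0003 [-52.6   0.2 142.1  91.9  57.4  15. ]
[ 0.4  -0.1   0.25] 2 n 8 q [-73.    1.6 131.1  73.5  72.5 -12.4] maxstep 12.0 margin 0.0
[ 0.42 -0.28  0.3 ] 0.02 n 15 q [ -78.1   11.6  105.8   67.5   81.6 -112.6] maxstep 6.7 margin 0.0
[ 0.405 -0.285  0.06 ] 0.02 n 6 q [ -80.5   42.   120.1   77.5   69.  -157.3] maxstep 7.7 margin 0.0
```

```bash
python3 - <<'E'
from sim import *
from h import env
q0=env.observe()['q']
for z in (.22,.26,.3):
  for xm in (.46,.5):
    print('---',z,xm)
    q=track(q0,[([.75,-.05,.5],.6),([.55,-.3,.35],1.8),([.5,-.2,z],3.14),([xm,0,z],3.14),([xm,.1,z],3.14),([.44,.19,z-.04],3.14),([.43,.192,.15],3.14),([.41,.188,.118],3.14),([.475,.206,.118],3.14)])
E
```

```text
--- 0.22 0.46
[ 0.75 -0.05  0.5 ] 0.6 n 7 q [-24.6  17.   62.9  48.   51.2 -16.2] maxstep 12.6 margin 12.6
[ 0.55 -0.3   0.35] 1.8 n 9 q [-62.3  16.9  88.1  69.4  72.3   6.7] maxstep 4.6 margin 12.6
[ 0.5  -0.2   0.22] 3.14 n 10 q [-61.9  18.7 114.5  80.6  64.5  54.2] maxstep 5.2 margin 12.6
[0.46 0.   0.22] 3.14 n 5 q [-43.8   7.6 134.   99.   52.2  44.6] maxstep 5.6 margin 8.2
[0.46 0.1  0.22] 3.14 n 3 q [-20.1   7.3 134.5 123.2  38.6  36.9] maxstep 9.6 margin 7.1
[0.44 0.19 0.18] 3.14 n 3 q [  3.4  17.  136.9 164.1  40.7  10. ] maxstep 14.1 margin 5.3
[0.43  0.192 0.15 ] 3.14 n 1 q [  4.1  24.5 141.  167.7  52.    5.8] maxstep 11.3 margin 1.1
  FAIL at [0.41  0.188 0.118] 3.14 0.0064 [  6.9  29.6 142.1 172.4  56.7   3.4]
[0.41  0.188 0.118] 3.14 n 1 q [  6.9  29.6 142.1 172.4  56.7   3.4] maxstep 5.2 margin 0.0
[0.475 0.206 0.118] 3.14 n 2 q [  6.5  31.8 135.2 170.7  53.4   4.7] maxstep 7.0 margin 0.0
--- 0.22 0.5
[ 0.75 -0.05  0.5 ] 0.6 n 7 q [-24.6  17.   62.9  48.   51.2 -16.2] maxstep 12.6 margin 12.6
[ 0.55 -0.3   0.35] 1.8 n 9 q [-62.3  16.9  88.1  69.4  72.3   6.7] maxstep 
[... 3730 characters left out ...]
 107.7  73.9  67.9  70.6] maxstep 6.4 margin 12.6
[0.5 0.  0.3] 3.14 n 5 q [-3.740e+01 -1.000e-01  1.199e+02  8.440e+01  4.650e+01  7.320e+01] maxstep 6.7 margin 12.6
[0.5 0.1 0.3] 3.14 n 3 q [-16.9  -0.5 120.3  94.4  28.7  73.5] maxstep 7.2 margin 12.6
[0.44 0.19 0.26] 3.14 n 3 q [  3.4   1.6 128.1 145.8  18.6  30.6] maxstep 23.9 margin 8.6
[0.43  0.192 0.15 ] 3.14 n 3 q [  4.1  24.5 141.  167.7  52.    5.8] maxstep 13.0 margin 1.1
  FAIL at [0.41  0.188 0.118] 3.14 0.0064 [  6.9  29.6 142.1 172.4  56.7   3.4]
[0.41  0.188 0.118] 3.14 n 1 q [  6.9  29.6 142.1 172.4  56.7   3.4] maxstep 5.2 margin 0.0
[0.475 0.206 0.118] 3.14 n 2 q [  6.5  31.8 135.2 170.7  53.4   4.7] maxstep 7.0 margin 0.0
```

```bash
cat > rows.py <<'E'
from sim import *
from h import env
def rows(way,n=None,step=.045,chk=True):
    s=env.observe(); Rt=np.array(s['tool_rot']); x0=np.array(s['position']); x=x0; sp=0; out=[]
    for (w,p) in way:
        w=np.array(w); n=max(int(np.ceil(np.linalg.norm(w-x)/step)),int(np.ceil(abs(p-sp)/.14)),1)
        for i in range(1,n+1):
            v=Rt.T@(x+(w-x)*i/n-x0)*1000
            out.append([int(round(a)) for a in v]+[round(sp+(p-sp)*i/n,2)])
        x=w;sp=p
    print(len(out),out)
    if chk: track(s['q'],way)
E
python3 -c "
from rows import *
rows([([.75,-.05,.5],.6),([.55,-.3,.35],1.8)])"
```

```text
16 [[-32, -25, -15, 0.09], [-64, -50, -29, 0.17], [-96, -75, -44, 0.26], [-128, -100, -58, 0.34], [-160, -125, -73, 0.43], [-192, -150, -87, 0.51], [-224, -175, -102, 0.6], [-247, -201, -121, 0.73], [-269, -227, -140, 0.87], [-292, -253, -160, 1.0], [-314, -279, -179, 1.13], [-336, -304, -199, 1.27], [-359, -330, -218, 1.4], [-381, -356, -237, 1.53], [-404, -382, -257, 1.67], [-426, -407, -276, 1.8]]
[ 0.75 -0.05  0.5 ] 0.6 n 7 q [-24.6  17.   62.9  48.   51.2 -16.2] maxstep 12.6 margin 12.6
[ 0.55 -0.3   0.35] 1.8 n 9 q [-62.3  16.9  88.1  69.4  72.3   6.7] maxstep 4.6 margin 12.6
```

Call:
move_arm([
  [-32, -25, -15, 0.09],
  [-64, -50, -29, 0.17],
  [-96, -75, -44, 0.26],
  [-128, -100, -58, 0.34],
  [-160, -125, -73, 0.43],
  [-192, -150, -87, 0.51],
  [-224, -175, -102, 0.6],
  [-247, -201, -121, 0.73],
  [-269, -227, -140, 0.87],
  [-292, -253, -160, 1.0],
  [-314, -279, -179, 1.13],
  [-336, -304, -199, 1.27],
  [-359, -330, -218, 1.4],
  [-381, -356, -237, 1.53],
  [-404, -382, -257, 1.67],
  [-426, -407, -276, 1.8],
  [-426, -407, -276, 1.8],
], grip=0.15)

```text
time_s: 16.05
position: [0.5478, -0.3036, 0.3485]
tool_rot: [[0.447, 0.13, 0.885], [-0.17, -0.959, 0.227], [0.878, -0.252, -0.407]]
ft_force: [0.0, -0.2, -0.4]
grip_width: 0.0725
```

```bash
python3 st.py; python3 -c "
from h import *
snap('top','pics/t4.png',3,(80,280,80,330))
for cam in('top','scene'):
  for d in env.silhouettes(cam,'panel_mid'): print(cam,d['conf'],rect(cam,d['region'],.108))
  for d in env.silhouettes(cam,'edge'): print(d['conf'],rect(cam,d['region'],.1))"
python3 -c "
from rows import *
rows([([.5,-.2,.25],3.14),([.5,0,.22],3.14)][:1]) if 0 else None
s=env.observe();d=3.14-1.8
rows([([.5,-.2,.22],d)])"
```

```text
[-62.61  16.96  88.11  69.14  72.29   7.  ] [ 4.1 -2.1 -1.6  0.7 -1.2 -3.4] 16.05 [ 0.5478 -0.3036  0.3485] tilt 66.01
[[ 0.447  0.13   0.885]
 [-0.17  -0.959  0.227]
 [ 0.878 -0.252 -0.407]]
top 0.95 ((449.0516662597656, 393.91241455078125), (110.47430419921875, 93.37610626220703), 20.051286697387695)
top 0.7 ((509.82220458984375, 209.3311767578125), (102.84203338623047, 124.24195861816406), 6.846780776977539)
0.6 ((593.9973754882812, 135.64080810546875), (202.91400146484375, 361.85443115234375), 9.443260192871094)
scene 0.88 ((519.2279663085938, 417.50445556640625), (114.48582458496094, 92.343994140625), 21.66413688659668)
scene 0.67 ((545.2623291015625, 260.2005615234375), (105.1840591430664, 38.627769470214844), 1.5473206043243408)
0.83 ((610.28564453125, 136.04063415527344), (239.50416564941406, 363.41925048828125), 9.398527145385742)
10 [[-15, -7, 3, 0.13], [-31, -14, 6, 0.27], [-46, -21, 10, 0.4], [-62, -28, 13, 0.54], [-77, -35, 16, 0.67], [-92, -42, 19, 0.8], [-108, -49, 22, 0.94], [-123, -56, 25, 1.07], [-139, -63, 29, 1.21], [-154, -70, 32, 1.34]]
[ 0.5  -0.2   0.22] 1.34 n 10 q [-61.9  18.6 114.5  80.4  64.4  54.2] maxstep 5.2 margin 27.6
```

View pics/t4.png

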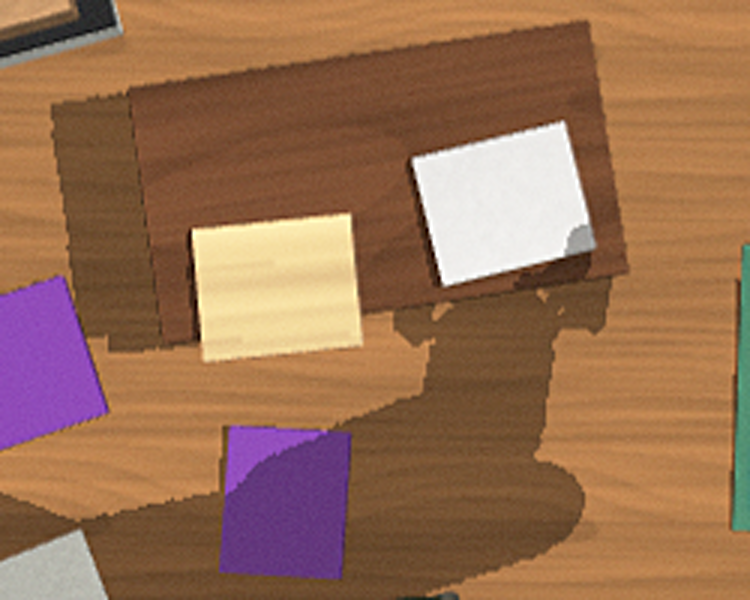

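```bash
python3 - <<'E'
from h import *
f=lambda p:(80+p[1]/3-.33,80+p[0]/3-.33)
C=np.array([atz('top',f(p),.108)[:2] for p in [(192,228),(350,213),(362,345),(204,361)]])*1000
print(np.round(C,1),C.mean(0))
E1=np.array([atz('top',f(p),.1)[:2] for p in [(163,347),(628,271),(588,21),(131,89)]])*1000
print(np.round(E1,1))
# line near edge
a,b=E1[0],E1[1]; t=(a-b)/np.linalg.norm(a-b); n=np.array([t[1],-t[0]])
print('x axis',n,'yaw',np.degrees(np.arctan2(n[1],n[0])))
print('panel corners x_edge',(C-b)@n,'centre',(C.mean(0)-b)@n)
E
```

```text
[[554.  274.6]
 [567.4 155.6]
 [467.1 144.4]
 [453.4 262.7]] [510.44429712 209.30339221]
[[463.9 295.6]
 [527.2 -57.2]
 [721.6 -24.7]
 [661.7 325.9]]
x axis [0.98429055 0.17655627] yaw 10.16923613436751
panel corners x_edge [ 84.94096474  77.11506132 -23.55230363 -16.16078655] centre 30.585733969842828
```

```bash
python3 - <<'E'
from h import *
s={'position':[.5581,.2144,.1039],'tool_rot':[[-.212,.957,.197],[.977,.208,.043],[0,.202,-.979]]}
C=[(121,27),(137,250)]; E1=[(54,100),(84,456)]
for p in C: print(np.round(atz('wrist',p,.108,s)*1000,1))
for p in E1: print(np.round(atz('wrist',p,.1,s)*1000,1))
im=cv2.imread('pics/w3.png'); cv2.imwrite('pics/w3c.png',cv2.resize(im[40:340,0:280],None,fx=2.5,fy=2.0))
E
```

```text
[444.9 259.4 108. ]
[542.7 271.3 108. ]
[469.1 293.9 100. ]
[662.3 326.5 100. ]
```

View pics/w3c.png

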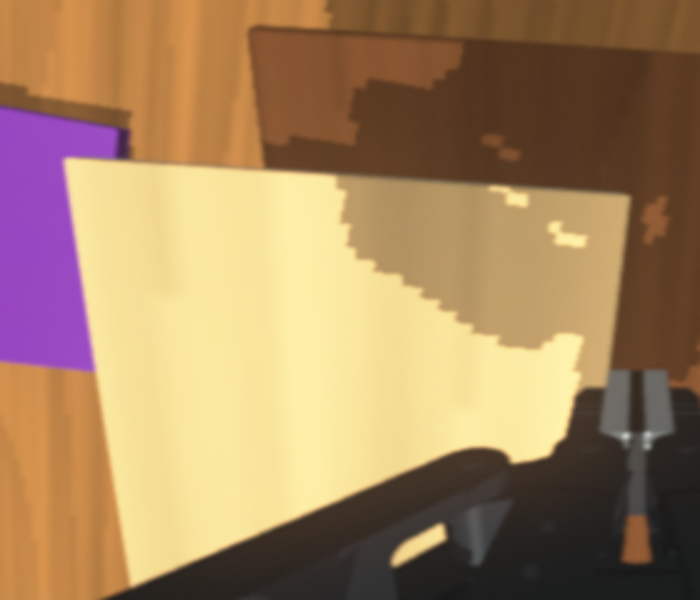

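Call:
move_arm([
  [-15, -7, 3, 0.13],
  [-31, -14, 6, 0.27],
  [-46, -21, 10, 0.4],
  [-62, -28, 13, 0.54],
  [-77, -35, 16, 0.67],
  [-92, -42, 19, 0.8],
  [-108, -49, 22, 0.94],
  [-123, -56, 25, 1.07],
  [-139, -63, 29, 1.21],
  [-154, -70, 32, 1.34],
  [-154, -70, 32, 1.34],
], grip=1)

```text
time_s: 17.4
position: [0.4995, -0.1984, 0.2187]
tool_rot: [[0.238, -0.404, 0.883], [-0.97, -0.06, 0.234], [-0.042, -0.913, -0.406]]
ft_force: [-0.0, -0.1, 0.2]
grip_width: -0.0
```

```bash
python3 st.py; python3 -c "
from rows import *
rows([([.5,0,.22],0),([.51,.1,.22],0),([.526,.212,.16],0)])"
```

```text
[-61.79  18.67 114.66  80.41  64.37  54.32] [-0.5 -0.7 -4.3 -0.8  0.6 -4.1] 17.4 [ 0.4995 -0.1984  0.2187] tilt 66.04
[[ 0.238 -0.404  0.883]
 [-0.97  -0.06   0.234]
 [-0.042 -0.913 -0.406]]
11 [[-38, -3, 9, 0.0], [-77, -5, 19, 0.0], [-115, -8, 28, 0.0], [-154, -11, 37, 0.0], [-192, -13, 46, 0.0], [-224, -17, 57, 0.0], [-256, -20, 68, 0.0], [-287, -23, 78, 0.0], [-321, -9, 100, 0.0], [-355, 5, 122, 0.0], [-390, 18, 143, 0.0]]
[0.5  0.   0.22] 0 n 5 q [-37.4  11.  128.3 102.5  47.7  46.8] maxstep 6.7 margin 13.8
[0.51 0.1  0.22] 0 n 3 q [-16.3  11.5 127.5 124.3  34.9  39. ] maxstep 8.3 margin 13.5
[0.526 0.212 0.16 ] 0 n 3 q [  6.4  24.6 124.8 166.8  35.9   9.9] maxstep 15.9 margin 13.5
```

Call:
move_arm([
  [-38, -3, 9, 0],
  [-77, -5, 19, 0],
  [-115, -8, 28, 0],
  [-154, -11, 37, 0],
  [-192, -13, 46, 0],
  [-224, -17, 57, 0],
  [-256, -20, 68, 0],
  [-287, -23, 78, 0],
  [-308, -15, 90, 0],
  [-328, -6, 104, 0],
  [-348, 2, 117, 0],
  [-369, 10, 130, 0],
  [-390, 18, 143, 0],
  [-390, 18, 143, 0],
])

```text
time_s: 18.8
position: [0.5273, 0.2134, 0.1603]
tool_rot: [[0.242, -0.4, 0.884], [-0.97, -0.065, 0.235], [-0.036, -0.914, -0.404]]
ft_force: [-0.8, 0.4, 0.8]
grip_width: -0.0003
```

```bash
python3 st.py; python3 -c "
from rows import *
rows([([.526,.212,.13],0)])
rows([([.526,.212,.12],0)])
from h import *
snap('scene','pics/s5.png',4,(150,270,220,380))"
```

```text
[  6.56  24.64 124.54 166.88  35.87   9.59] [-3.7 -2.4  1.5 -6.2 -0.4  4.5] 18.8 [0.5273 0.2134 0.1603] tilt 66.19
[[ 0.242 -0.4    0.884]
 [-0.97  -0.065  0.235]
 [-0.036 -0.914 -0.404]]
1 [[2, 28, 11, 0.0]]
[0.526 0.212 0.13 ] 0 n 1 q [  6.3  29.8 126.6 168.4  42.9   7.3] maxstep 7.1 margin 15.5
1 [[2, 37, 15, 0.0]]
[0.526 0.212 0.12 ] 0 n 1 q [  6.3  31.5 127.1 168.9  45.1   6.7] maxstep 9.3 margin 15.0
```

View pics/s5.png

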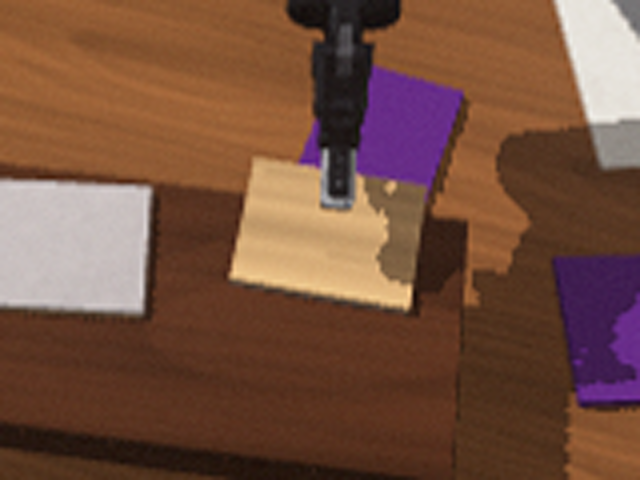

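Call:
move_arm([
  [0.5, 14, 6, 0],
  [1, 25, 11, 0],
  [1.4, 32, 14, 0],
  [1.4, 32, 14, 0],
])

```text
time_s: 19.25
position: [0.527, 0.2098, 0.1252]
tool_rot: [[0.236, -0.402, 0.885], [-0.971, -0.062, 0.231], [-0.039, -0.913, -0.405]]
ft_force: [0.8, 0.2, 0.5]
grip_width: 0.0002
```

Call:
move_arm([
  [0, 1.8, 0.8, 0],
  [0, 1.8, 0.8, 0],
])

```text
time_s: 19.45
position: [0.5268, 0.2102, 0.1238]
tool_rot: [[0.236, -0.402, 0.885], [-0.971, -0.061, 0.231], [-0.039, -0.914, -0.404]]
ft_force: [0.1, 0.4, -0.4]
grip_width: 0.0003
```

Call:
move_arm([
  [0, 1.8, 0.8, 0],
  [0, 1.8, 0.8, 0],
])

```text
time_s: 19.65
position: [0.5266, 0.2104, 0.1215]
tool_rot: [[0.236, -0.402, 0.885], [-0.971, -0.061, 0.231], [-0.039, -0.913, -0.405]]
ft_force: [-0.5, 0.6, 0.6]
grip_width: -0.0004
```

Call:
move_arm([
  [0, 1.8, 0.8, 0],
  [0, 1.8, 0.8, 0],
])

```text
time_s: 19.85
position: [0.5266, 0.2105, 0.1193]
tool_rot: [[0.236, -0.402, 0.884], [-0.971, -0.061, 0.231], [-0.039, -0.913, -0.405]]
ft_force: [0.0, -0.0, 1.2]
grip_width: -0.0003
```

Call:
move_arm([
  [0, 1.8, 0.8, 0],
  [0, 1.8, 0.8, 0],
])

```text
time_s: 20.05
position: [0.5267, 0.2106, 0.1187]
tool_rot: [[0.236, -0.399, 0.886], [-0.971, -0.06, 0.232], [-0.039, -0.915, -0.402]]
ft_force: [-5.1, -1.7, 12.3]
grip_width: 0.0001
```

Call:
move_arm([
  [0, 1.4, 0.6, 0],
  [0, 1.4, 0.6, 0],
])

```text
time_s: 20.25
position: [0.5267, 0.2107, 0.1187]
tool_rot: [[0.236, -0.396, 0.888], [-0.971, -0.06, 0.232], [-0.039, -0.917, -0.398]]
ft_force: [-11.3, -4.3, 23.3]
grip_width: 0.0
```

Call:
move_arm([
  [-0.2, 0.4, -2.5, 0],
  [-0.4, 1.5, -5, 0],
  [-0.6, 2.6, -7.5, 0],
  [-0.8, 3.7, -10, 0],
  [-0.9, 5, -13, 0],
  [-0.9, 5, -13, 0],
])

```text
time_s: 20.85
position: [0.512, 0.2081, 0.116]
tool_rot: [[0.236, -0.404, 0.884], [-0.971, -0.062, 0.231], [-0.039, -0.913, -0.407]]
ft_force: [-1.3, 0.0, 1.4]
grip_width: 0.0003
```

```bash
python3 st.py; python3 -c "
from h import *
snap('scene','pics/s6.png',4,(150,270,220,380)); snap('top','pics/t6.png',3,(80,280,80,330))"
```

```text
[  6.09  31.89 129.41 169.36  47.52   6.17] [ 0.1  0.  -0.5 -0.1 -0.4  0.2] 20.85 [0.512  0.2081 0.116 ] tilt 65.97
[[ 0.236 -0.404  0.884]
 [-0.971 -0.062  0.231]
 [-0.039 -0.913 -0.407]]
```

View pics/s6.png

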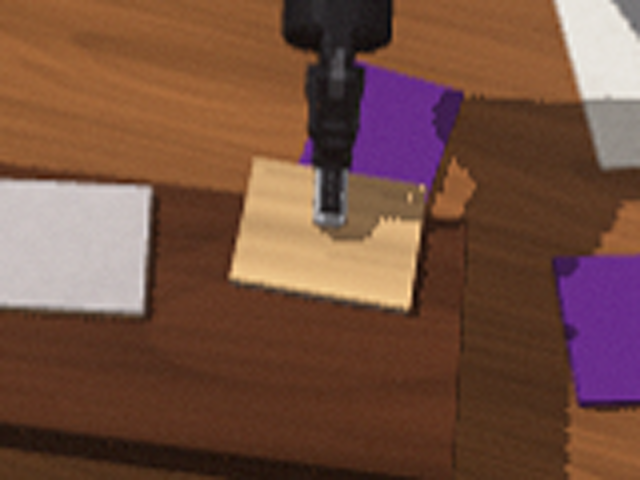

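View pics/t6.png

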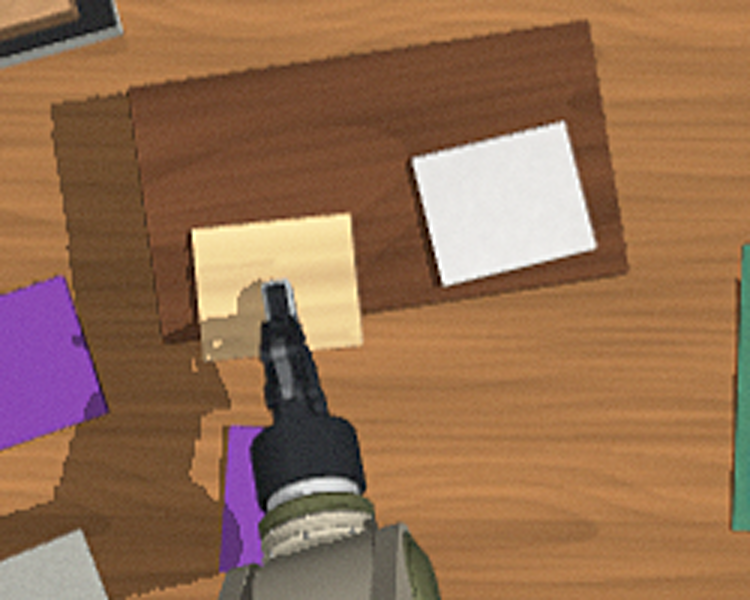

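Call:
move_arm([
  [0, 1.4, 0.6, 0],
  [0, 1.4, 0.6, 0],
])

```text
time_s: 21.15
position: [0.5128, 0.2083, 0.1158]
tool_rot: [[0.236, -0.4, 0.885], [-0.971, -0.061, 0.232], [-0.039, -0.914, -0.403]]
ft_force: [-4.8, -0.8, 10.6]
grip_width: -0.0001
```

Call:
move_arm([
  [0, 1.4, 0.6, 0],
  [0, 1.4, 0.6, 0],
])

```text
time_s: 21.35
position: [0.513, 0.2084, 0.1157]
tool_rot: [[0.236, -0.397, 0.887], [-0.971, -0.06, 0.232], [-0.039, -0.916, -0.399]]
ft_force: [-9.0, -2.6, 19.0]
grip_width: 0.0
```

Call:
move_arm([
  [-0.2, 1.2, -2.5, 0],
  [-0.4, 2.3, -5, 0],
  [-0.6, 3.4, -7.5, 0],
])

```text
time_s: 21.65
position: [0.5066, 0.2071, 0.1158]
tool_rot: [[0.236, -0.395, 0.888], [-0.971, -0.06, 0.232], [-0.039, -0.917, -0.397]]
ft_force: [4.9, 0.9, 9.4]
grip_width: -0.0
```

Call:
move_arm([
  [-0.2, 1.2, -2.5, 0],
  [-0.4, 2.3, -5, 0],
  [-0.4, 2.3, -5, 0],
])

```text
time_s: 21.95
position: [0.501, 0.2061, 0.1158]
tool_rot: [[0.236, -0.395, 0.888], [-0.971, -0.06, 0.232], [-0.039, -0.917, -0.398]]
ft_force: [1.3, -0.1, 12.6]
grip_width: -0.0001
```

```bash
python3 -c "
from h import *
snap('top','pics/t7.png',3,(80,280,80,330))"
```

```text
(no output)
```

View pics/t7.png

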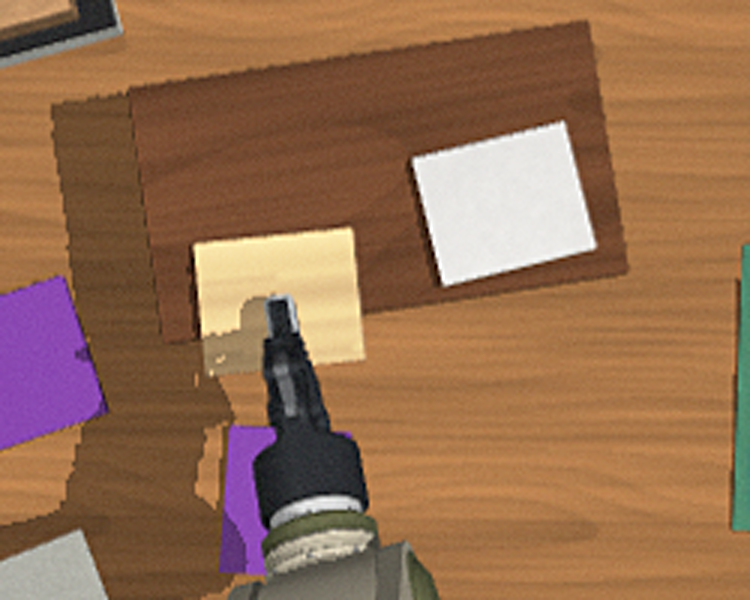

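Call:
move_arm([
  [-0.2, 1.2, -2.5, 0],
  [-0.4, 2.3, -5, 0],
  [-0.4, 2.3, -5, 0],
  [-0.4, 2.3, -5, 0],
])

```text
time_s: 22.4
position: [0.4957, 0.2053, 0.1159]
tool_rot: [[0.236, -0.394, 0.888], [-0.971, -0.059, 0.232], [-0.039, -0.917, -0.397]]
ft_force: [2.9, 0.7, 11.5]
grip_width: -0.0001
```

Call:
move_arm([
  [0, -5, -2, 0],
  [-1, -15, -6, 0],
  [-3, -45, -20, 0],
  [-3, -50, -24, 0],
])

```text
time_s: 22.8
position: [0.4918, 0.2057, 0.1714]
tool_rot: [[0.236, -0.4, 0.886], [-0.971, -0.061, 0.232], [-0.038, -0.915, -0.403]]
ft_force: [0.1, -0.5, -0.1]
grip_width: -0.0002
```

```bash
python3 st.py; python3 -c "
from h import *
snap('top','pics/t8.png',3,(80,280,80,330))"
```

```text
[  6.03  21.17 129.23 166.86  37.15   9.45] [-1.3 -8.9  0.  -4.5 -8.7  4.1] 22.8 [0.4918 0.2057 0.1714] tilt 66.26
[[ 0.236 -0.4    0.886]
 [-0.971 -0.061  0.232]
 [-0.038 -0.915 -0.403]]
```

View pics/t8.png

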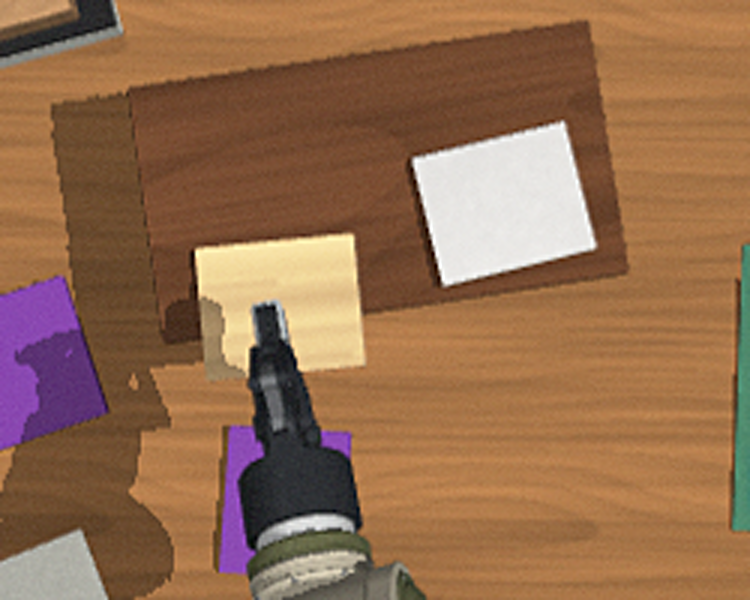

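```bash
python3 -c "
from rows import *
rows([([.432,.195,.17],0),([.432,.195,.128],0),([.470,.207,.120],0),([.470,.207,.138],0)])"
```

```text
5 [[-2, 13, -27, 0.0], [-4, 25, -55, 0.0], [-2, 64, -38, 0.0], [-4, 55, 2, 0.0], [-5, 39, -5, 0.0]]
[0.432 0.195 0.17 ] 0 n 2 q [  4.9  19.3 138.5 167.1  44.5   7.7] maxstep 4.7 margin 3.6
  FAIL at [0.432 0.195 0.128] 0.0 0.0000 [  5.   30.4 142.1 169.7  58.8   3.9]
[0.432 0.195 0.128] 0 n 1 q [  5.   30.4 142.1 169.7  58.8   3.9] maxstep 14.4 margin 0.0
[0.47  0.207 0.12 ] 0 n 1 q [  6.8  31.4 135.8 171.1  53.6   4.6] maxstep 6.3 margin 0.0
[0.47  0.207 0.138] 0 n 1 q [  6.8  27.4 134.6 170.4  48.5   5.6] maxstep 5.1 margin 0.0
```

Call:
move_arm([
  [-2, 13, -27, 0],
  [-4, 25, -52, 0],
  [-4, 25, -52, 0],
])

```text
time_s: 23.15
position: [0.4316, 0.1955, 0.1655]
tool_rot: [[0.236, -0.408, 0.882], [-0.971, -0.062, 0.231], [-0.04, -0.911, -0.411]]
ft_force: [0.5, 0.7, -0.3]
grip_width: 0.0001
```

```bash
python3 st.py; python3 -c "
from rows import *
rows([([.434,.196,.131],0),([.448,.200,.126],0),([.470,.207,.120],0)])"
```

```text
[  5.04  19.83 138.55 167.42  44.51   7.55] [ 0.1  0.9 -6.6 -0.  -2.7  0.8] 23.15 [0.4316 0.1955 0.1655] tilt 65.74
[[ 0.236 -0.408  0.882]
 [-0.971 -0.062  0.231]
 [-0.04  -0.911 -0.411]]
3 [[1, 30, 16, 0.0], [1, 29, 32, 0.0], [0, 25, 55, 0.0]]
[0.434 0.196 0.131] 0 n 1 q [  5.1  29.  141.3 169.5  56.3   4.4] maxstep 11.8 margin 0.8
[0.448 0.2   0.126] 0 n 1 q [  5.8  29.9 139.1 170.1  54.9   4.6] maxstep 2.2 margin 0.8
[0.47  0.207 0.12 ] 0 n 1 q [  6.8  30.9 135.5 170.9  52.3   4.8] maxstep 3.6 margin 0.8
```

Call:
move_arm([
  [0.5, 15, 8, 0],
  [1, 30, 16, 0],
  [1, 30, 16, 0],
  [1, 30, 16, 0],
  [1, 30, 16, 0],
  [1, 30, 16, 0],
], grip=0.12)

```text
time_s: 23.75
position: [0.4373, 0.1968, 0.1342]
tool_rot: [[0.236, -0.401, 0.885], [-0.971, -0.061, 0.231], [-0.039, -0.914, -0.404]]
ft_force: [0.6, -0.7, 1.0]
grip_width: 0.0752
```

```bash
python3 st.py; python3 -c "
from rows import *
rows([([.448,.200,.126],0),([.470,.207,.120],0)])
from h import *
snap('scene','pics/s9.png',4,(120,240,240,390)); snap('wrist','pics/w9.png')"
```

```text
[  5.23  28.5  140.67 169.53  55.51   4.57] [ 0.1 -0.   0.1  0.   0.3 -0.1] 23.75 [0.4373 0.1968 0.1342] tilt 66.18
[[ 0.236 -0.401  0.885]
 [-0.971 -0.061  0.231]
 [-0.039 -0.914 -0.404]]
2 [[0, 3, 14, 0.0], [-2, -1, 37, 0.0]]
[0.448 0.2   0.126] 0 n 1 q [  5.8  30.4 139.4 170.2  56.1   4.3] maxstep 1.9 margin 2.7
[0.47  0.207 0.12 ] 0 n 1 q [  6.8  31.4 135.7 171.1  53.4   4.6] maxstep 3.7 margin 2.7
```

View pics/s9.png

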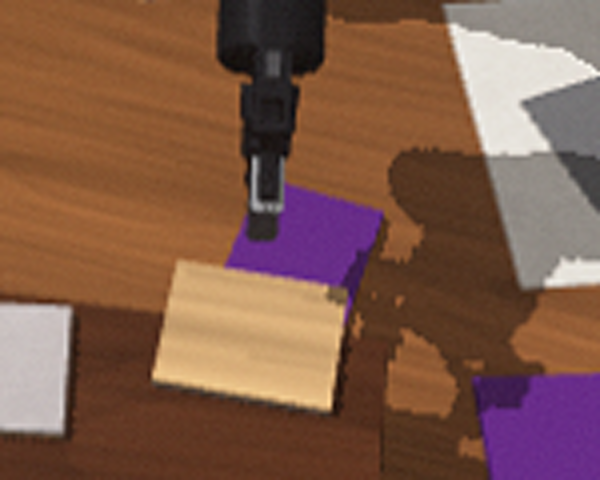

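View pics/w9.png

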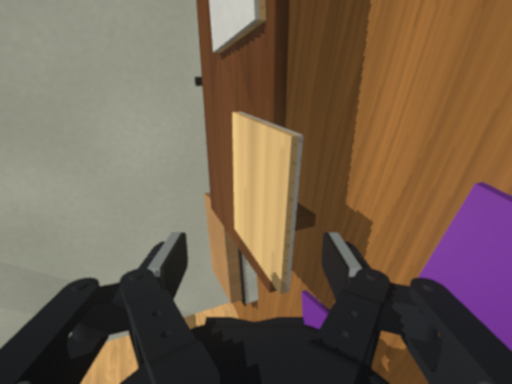

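Call:
move_arm([
  [0, 4, 7, 0],
  [0, 4, 14, 0],
  [-1, 1, 26, 0],
  [-2, -1, 37, 0],
  [-2, -1, 37, 0],
])

```text
time_s: 24.35
position: [0.4712, 0.2077, 0.1192]
tool_rot: [[0.236, -0.401, 0.885], [-0.971, -0.061, 0.232], [-0.039, -0.914, -0.404]]
ft_force: [-0.0, -0.5, -0.2]
grip_width: 0.0751
```

```bash
python3 st.py; python3 -c "
from h import *
snap('scene','pics/s10.png',4,(120,240,240,390)); snap('wrist','pics/w10.png')"
```

```text
[  6.95  31.45 135.45 171.17  53.2    4.62] [-0.3 -0.6  3.1 -0.5  1.4  0. ] 24.35 [0.4712 0.2077 0.1192] tilt 66.17
[[ 0.236 -0.401  0.885]
 [-0.971 -0.061  0.232]
 [-0.039 -0.914 -0.404]]
```

View pics/w10.png

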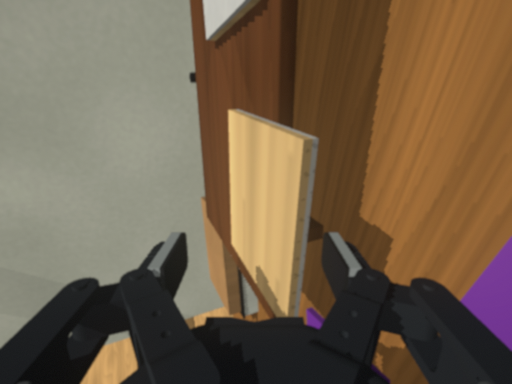

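View pics/s10.png

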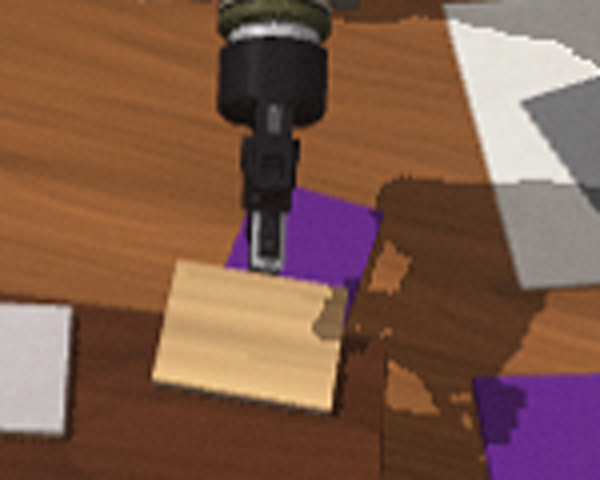

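Call:
move_arm([
  [0, 0, 4, 0],
  [0, 0, 7, 0],
  [0, -5, 5, 0],
  [0, -10, 3, 0],
  [0, -16, 0, 0],
  [0, -16, 0, 0],
])

```text
time_s: 25.05
position: [0.4762, 0.2083, 0.1352]
tool_rot: [[0.236, -0.401, 0.885], [-0.971, -0.061, 0.231], [-0.039, -0.914, -0.404]]
ft_force: [-0.3, 0.7, 0.2]
grip_width: 0.0751
```

Call:
move_arm([
  [0, 0, 0, 0],
  [0, 0, 0, 0],
  [0, 0, 0, 0],
  [0, 0, 0, 0],
  [0, 0, 0, 0],
], grip=0.55, grip_force=20)

```text
time_s: 25.55
position: [0.4762, 0.2083, 0.1338]
tool_rot: [[0.236, -0.403, 0.884], [-0.971, -0.061, 0.231], [-0.039, -0.913, -0.406]]
ft_force: [0.2, -0.7, -1.0]
grip_width: 0.0386
```

```bash
python3 st.py; python3 -c "
from h import *
snap('scene','pics/s11.png',4,(120,240,240,390)); snap('wrist','pics/w11.png')"
```

```text
[  6.96  28.15 133.71 170.53  48.12   5.66] [-0.1 -0.1  0.  -0.1  0.1  0. ] 25.55 [0.4762 0.2083 0.1338] tilt 66.07
[[ 0.236 -0.403  0.884]
 [-0.971 -0.061  0.231]
 [-0.039 -0.913 -0.406]]
```

View pics/w11.png

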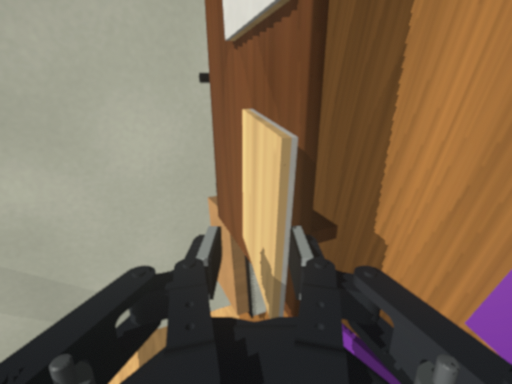

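View pics/s11.png

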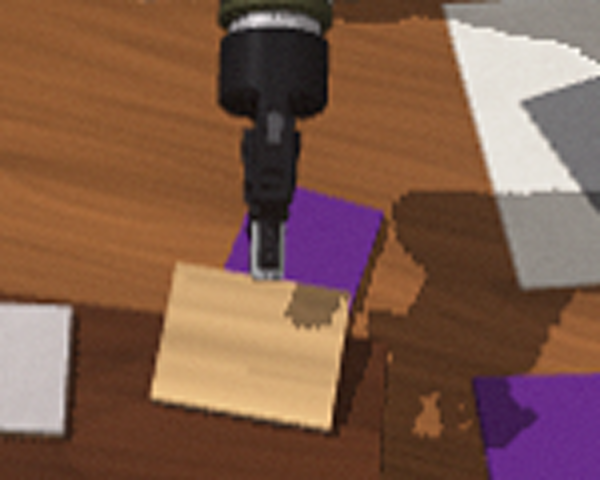

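Call:
move_arm([
  [0, 0, 0, 0],
  [0, 0, 0, 0],
  [0, 0, 0, 0],
  [0, 0, 0, 0],
  [0, 0, 0, 0],
], grip=1, grip_force=30)

```text
time_s: 26.15
position: [0.4764, 0.2083, 0.1341]
tool_rot: [[0.236, -0.402, 0.885], [-0.971, -0.061, 0.231], [-0.039, -0.914, -0.405]]
ft_force: [-0.3, 0.1, 0.9]
grip_width: 0.007
```

```bash
python3 st.py; python3 -c "
from h import *
snap('scene','pics/s12.png',4,(120,240,240,390)); snap('wrist','pics/w12.png')"
```

```text
[  6.96  28.12 133.7  170.53  48.13   5.66] [ 0.1  0.1  0.  -0.  -0.1 -0.1] 26.15 [0.4764 0.2083 0.1341] tilt 66.12
[[ 0.236 -0.402  0.885]
 [-0.971 -0.061  0.231]
 [-0.039 -0.914 -0.405]]
```

View pics/w12.png

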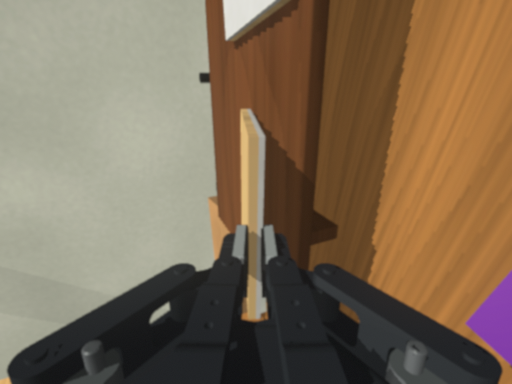

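View pics/s12.png

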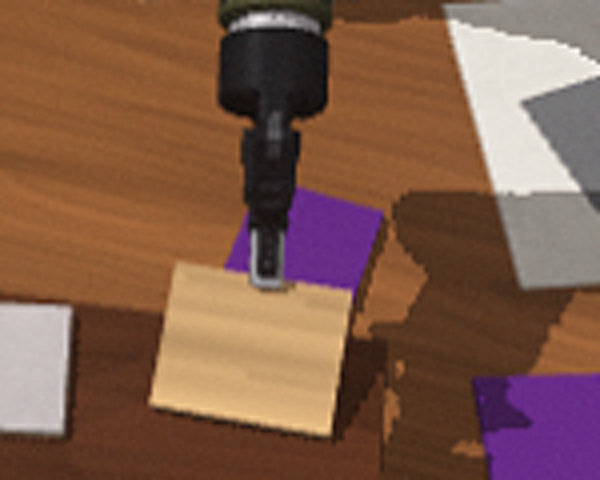

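```bash
python3 -c "
from rows import *
rows([([.478,.206,.2],0),([.5,.1,.23],0),([.5,0,.23],0),([.5,-.2,.28],0),([.42,-.28,.25],-3.14),([.41,-.288,.06],-3.14),([.41,-.288,.042],-3.14)])"
```

```text
42 [[0, -30, -13, 0.0], [0, -61, -26, 0.0], [36, -71, -31, 0.0], [71, -81, -37, 0.0], [107, -90, -43, 0.0], [139, -88, -51, 0.0], [172, -86, -58, 0.0], [204, -84, -66, 0.0], [243, -91, -79, 0.0], [281, -98, -93, 0.0], [319, -104, -106, 0.0], [358, -111, -119, 0.0], [396, -118, -133, 0.0], [399, -115, -136, -0.14], [402, -112, -139, -0.27], [404, -109, -143, -0.41], [407, -107, -146, -0.55], [409, -104, -149, -0.68], [412, -101, -153, -0.82], [415, -98, -156, -0.96], [417, -95, -159, -1.09], [420, -93, -163, -1.23], [422, -90, -166, -1.37], [425, -87, -170, -1.5], [428, -84, -173, -1.64], [430, -81, -176, -1.77], [433, -79, -180, -1.91], [435, -76, -183, -2.05], [438, -73, -186, -2.18], [441, -70, -190, -2.32], [443, -67, -193, -2.46], [446, -65, -196, -2.59], [448, -62, -200, -2.73], [451, -59, -203, -2.87], [454, -56, -206, -3.0], [456, -53, -210, -3.14], [459, -18, -196, -3.14], [461, 18, -183, -3.14], [464, 53, -170, -3.14], [467, 89, -157, -3.14], [469, 125, -143, -3.14], [470, 141, -136, -3.14]]
[0.478 0.206 0.2  ] 0 n 2 q [  6.4  15.3 128.7 165.1  30.7  12. ] maxstep 8.9 margin 10.7
[0.5  0.1  0.23] 0 n 3 q [-16.9   9.  127.9 121.5  34.1  42. ] maxstep 15.0 margin 10.7
[0.5  0.   0.23] 0 n 3 q [-37.3   9.3 127.4 100.4  47.1  49.9] maxstep 8.2 margin 10.7
[ 0.5  -0.2   0.28] 0 n 5 q [-61.9  12.1 109.5  75.3  66.8  66.8] maxstep 7.8 margin 10.7
[ 0.42 -0.28  0.25] -3.14 n 23 q [ -78.    16.4  110.1   69.    78.1 -122.3] maxstep 8.3 margin 10.7
[ 0.41  -0.288  0.06 ] -3.14 n 5 q [ -79.8   42.   119.3   77.8   68.8 -157.4] maxstep 7.2 margin 7.8
[ 0.41  -0.288  0.042] -3.14 n 1 q [ -79.8   44.7  119.5   78.9   68.3 -160.5] maxstep 3.1 margin 4.7
```

Call:
move_arm([
  [0, -10, -4, 0],
  [0, -22, -10, 0],
  [0, -42, -18, 0],
  [0, -61, -26, 0],
  [18, -66, -28, 0],
  [36, -71, -31, 0],
  [54, -76, -34, 0],
  [71, -81, -37, 0],
  [89, -86, -40, 0],
  [107, -90, -43, 0],
  [123, -89, -47, 0],
  [139, -88, -51, 0],
  [172, -86, -58, 0],
  [204, -84, -66, 0],
  [204, -84, -66, 0],
], grip_force=50)

```text
time_s: 27.75
position: [0.5005, -0.0043, 0.2294]
tool_rot: [[0.23, -0.403, 0.886], [-0.972, -0.06, 0.226], [-0.038, -0.913, -0.406]]
ft_force: [0.0, 1.2, -1.7]
grip_width: 0.0061
```

```bash
python3 st.py; python3 -c "
from rows import *
rows([([.5,-.2,.28],0)])
from h import *
snap('scene','pics/s13.png',1.5); snap('wrist','pics/w13.png')"
```

```text
[-37.75   9.45 127.29 100.33  47.1   49.93] [ 5.3 -0.8  2.2  4.4 -2.5 -1.6] 27.75 [ 0.5005 -0.0043  0.2294] tilt 66.07
[[ 0.23  -0.403  0.886]
 [-0.972 -0.06   0.226]
 [-0.038 -0.913 -0.406]]
5 [[38, -7, -13, 0.0], [75, -14, -26, 0.0], [113, -21, -39, 0.0], [151, -27, -52, 0.0], [188, -34, -65, 0.0]]
[ 0.5  -0.2   0.28] 0 n 5 q [-61.8  11.9 109.6  75.4  66.5  66.8] maxstep 7.7 margin 17.3
```

View pics/s13.png

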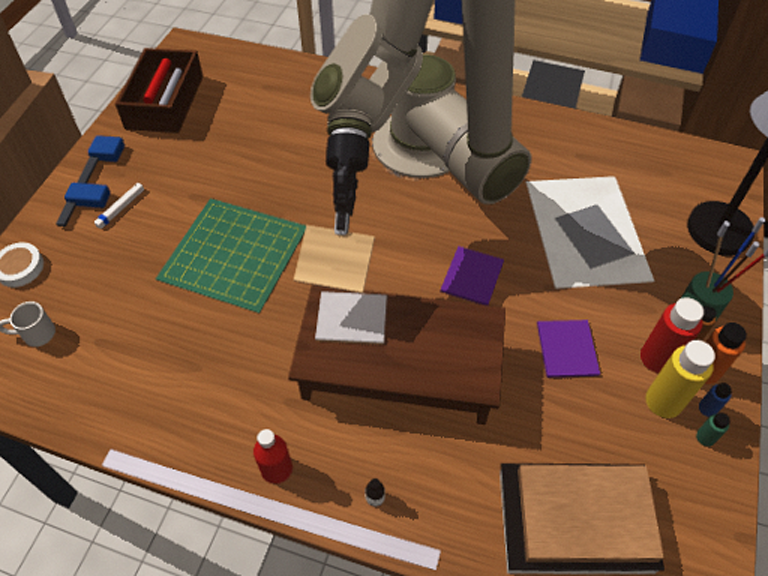

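Call:
move_arm([
  [38, -7, -13, 0],
  [75, -14, -26, 0],
  [113, -21, -39, 0],
  [151, -27, -52, 0],
  [188, -34, -65, 0],
  [188, -34, -65, 0],
])

```text
time_s: 28.45
position: [0.5013, -0.1985, 0.2806]
tool_rot: [[0.234, -0.401, 0.886], [-0.972, -0.063, 0.228], [-0.036, -0.914, -0.404]]
ft_force: [-0.5, 0.4, -0.2]
grip_width: 0.006
```

```bash
python3 st.py; python3 -c "
from rows import *
rows([([.42,-.28,.25],-3.14)])"
```

```text
[-61.52  11.92 109.52  75.5   66.42  66.81] [ 3.  -1.4  6.6  1.4 -1.2 -2.1] 28.45 [ 0.5013 -0.1985  0.2806] tilt 66.14
[[ 0.234 -0.401  0.886]
 [-0.972 -0.063  0.228]
 [-0.036 -0.914 -0.404]]
23 [[3, 3, -3, -0.14], [5, 6, -7, -0.27], [8, 9, -10, -0.41], [11, 11, -14, -0.55], [13, 14, -17, -0.68], [16, 17, -20, -0.82], [19, 20, -24, -0.96], [21, 23, -27, -1.09], [24, 26, -31, -1.23], [27, 29, -34, -1.37], [29, 31, -37, -1.5], [32, 34, -41, -1.64], [35, 37, -44, -1.77], [37, 40, -48, -1.91], [40, 43, -51, -2.05], [43, 46, -54, -2.18], [45, 49, -58, -2.32], [48, 51, -61, -2.46], [51, 54, -65, -2.59], [53, 57, -68, -2.73], [56, 60, -71, -2.87], [59, 63, -75, -3.0], [61, 66, -78, -3.14]]
[ 0.42 -0.28  0.25] -3.14 n 23 q [ -78.1   16.3  110.2   69.1   78.  -122.5] maxstep 8.3 margin 31.5
```

Call:
move_arm([
  [3, 3, -3, -0.14],
  [5, 6, -7, -0.27],
  [8, 9, -10, -0.41],
  [11, 11, -14, -0.55],
  [13, 14, -17, -0.68],
  [16, 17, -20, -0.82],
  [19, 20, -24, -0.96],
  [21, 23, -27, -1.09],
  [24, 26, -31, -1.23],
  [27, 29, -34, -1.37],
  [29, 31, -37, -1.5],
  [32, 34, -41, -1.64],
  [35, 37, -44, -1.77],
  [37, 40, -48, -1.91],
  [40, 43, -51, -2.05],
  [43, 46, -54, -2.18],
  [45, 49, -58, -2.32],
  [48, 51, -61, -2.46],
  [51, 54, -65, -2.59],
  [51, 54, -65, -2.59],
])

```text
time_s: 30.45
position: [0.4338, -0.2618, 0.2543]
tool_rot: [[0.008, 0.468, 0.884], [0.859, -0.456, 0.233], [0.512, 0.758, -0.405]]
ft_force: [0.3, 0.6, -0.3]
grip_width: 0.006
```

```bash
python3 st.py; python3 -c "
from rows import *
rows([([.41,-.288,.2],-.51)])"
```

```text
[-75.26  15.2  110.87  70.26  76.23 -89.63] [ 0.3 -0.2 -0.   0.2 -0.2  8.3] 30.45 [ 0.4338 -0.2618  0.2543] tilt 66.09
[[ 0.008  0.468  0.884]
 [ 0.859 -0.456  0.233]
 [ 0.512  0.758 -0.405]]
4 [[-13, -10, -1, -0.13], [-25, -20, -3, -0.26], [-38, -30, -4, -0.38], [-51, -40, -5, -0.51]]
[ 0.41  -0.288  0.2  ] -0.51 n 4 q [ -79.8   22.3  113.4   69.8   76.2 -129.4] maxstep 10.0 margin 28.7
```

Call:
move_arm([
  [-10, -8, -1, -0.13],
  [-20, -16, -2, -0.26],
  [-30, -24, -3, -0.38],
  [-40, -32, -4, -0.5],
  [-51, -40, -5, -0.59],
  [-51, -40, -5, -0.59],
  [-51, -40, -5, -0.59],
])

```text
time_s: 31.15
position: [0.4102, -0.289, 0.2004]
tool_rot: [[-0.251, 0.394, 0.884], [0.968, 0.094, 0.233], [0.009, 0.914, -0.405]]
ft_force: [-0.1, 0.1, -1.7]
grip_width: 0.006
```

```bash
python3 st.py; python3 -c "
from rows import *
rows([([.41,-.288,.08],0)])
from h import *
snap('scene','pics/s14.png',2.5,(60,280,60,360)); snap('wrist','pics/w14.png')"
```

```text
[ -79.74   22.27  113.25   69.83   76.18 -133.44] [-0.1 -0.8 -0.3 -0.1  0.2 -0.6] 31.15 [ 0.4102 -0.289   0.2004] tilt 66.11
[[-0.251  0.394  0.884]
 [ 0.968  0.094  0.233]
 [ 0.009  0.914 -0.405]]
3 [[0, -37, 16, 0.0], [0, -73, 33, 0.0], [0, -110, 49, 0.0]]
[ 0.41  -0.288  0.08 ] 0 n 3 q [ -79.8   39.   118.9   76.5   69.6 -155.8] maxstep 7.5 margin 9.5
```

View pics/s14.png

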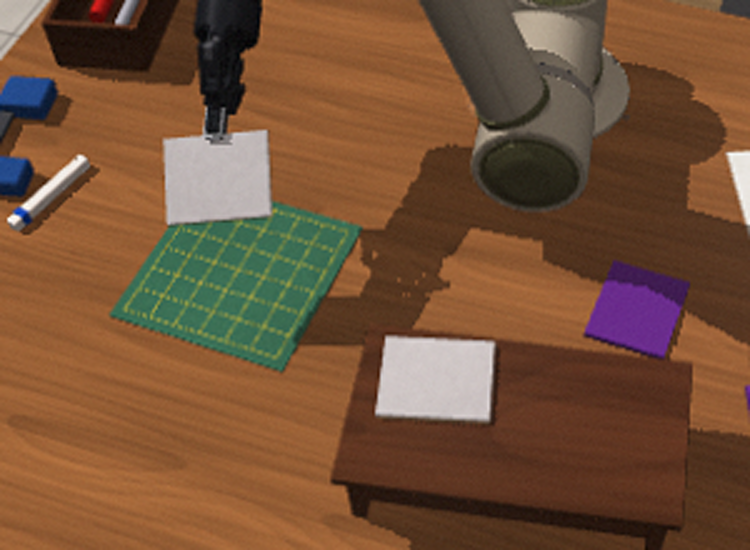

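View pics/w14.png

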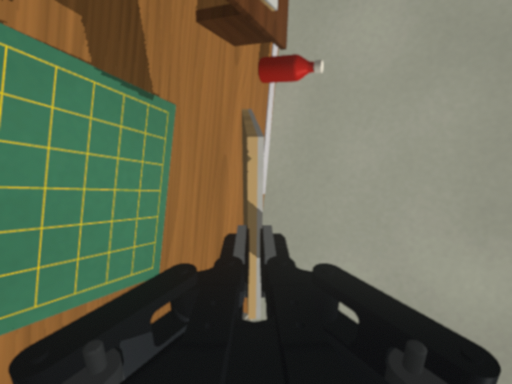

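Call:
move_arm([
  [0, -20, 9, 0],
  [0, -40, 18, 0],
  [0, -60, 27, 0],
  [0, -80, 36, 0],
  [0, -96, 42, 0],
  [0, -110, 49, 0],
  [0, -110, 49, 0],
])

```text
time_s: 31.95
position: [0.41, -0.2891, 0.079]
tool_rot: [[-0.251, 0.394, 0.884], [0.968, 0.095, 0.232], [0.007, 0.914, -0.405]]
ft_force: [-0.1, -0.2, -0.1]
grip_width: 0.0059
```

```bash
python3 st.py; python3 -c "
from h import *
print(atz('scene',(130.8,147.2),.185))
for cam in('top','scene'):
  for d in env.silhouettes(cam,'mat_mid'): print(cam,d['conf'],rect(cam,d['region'],.003))
snap('scene','pics/s15.png',4,(90,220,90,220)); snap('top','pics/t15.png',3,(130,280,270,450))"
```

```text
[ -79.77   39.07  118.71   76.45   69.62 -155.82] [-0.  -2.7 -0.4 -0.9  1.4  2.3] 31.95 [ 0.41   -0.2891  0.079 ] tilt 66.08
[[-0.251  0.394  0.884]
 [ 0.968  0.095  0.232]
 [ 0.007  0.914 -0.405]]
[ 0.44448015 -0.26933728  0.185     ]
top 0.68 ((438.1681213378906, -279.798095703125), (241.3858642578125, 239.31588745117188), 88.12178039550781)
scene 0.89 ((439.2919006347656, -283.0883483886719), (246.9927520751953, 242.7510528564453), 88.54217529296875)
```

View pics/s15.png

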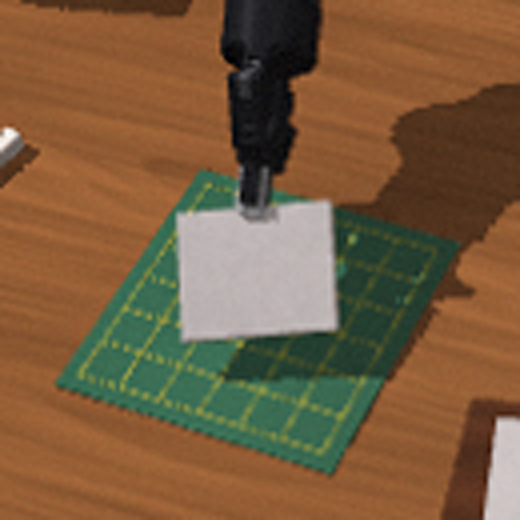

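View pics/t15.png

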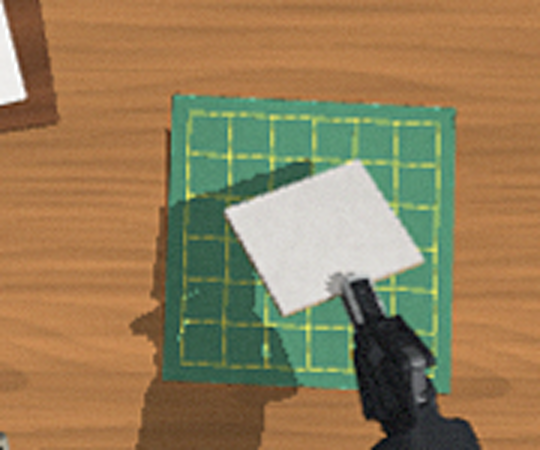

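Call:
move_arm([
  [-2, -8, 3.5, 0],
  [-4, -16, 7, 0],
  [-8, -25, 11, 0],
  [-8, -25, 11, 0],
])

```text
time_s: 32.55
position: [0.4118, -0.2976, 0.0513]
tool_rot: [[-0.251, 0.393, 0.885], [0.968, 0.097, 0.232], [0.005, 0.914, -0.405]]
ft_force: [0.6, -0.1, 1.2]
grip_width: 0.0057
```

Call:
move_arm([
  [0, -2.7, 1.2, 0],
  [0, -2.7, 1.2, 0],
])

```text
time_s: 32.75
position: [0.4117, -0.2971, 0.0495]
tool_rot: [[-0.251, 0.393, 0.885], [0.968, 0.098, 0.231], [0.004, 0.914, -0.405]]
ft_force: [0.1, -0.4, 0.9]
grip_width: 0.006
```

Call:
move_arm([
  [0, -2.7, 1.2, 0],
  [0, -2.7, 1.2, 0],
])

```text
time_s: 32.95
position: [0.4117, -0.2971, 0.0467]
tool_rot: [[-0.251, 0.393, 0.885], [0.968, 0.098, 0.231], [0.004, 0.914, -0.405]]
ft_force: [0.5, -0.9, 3.4]
grip_width: 0.0059
```

```bash
python3 st.py; python3 -c "
from h import *
snap('scene','pics/s16.png',4,(90,220,90,220)); snap('wrist','pics/w16.png')"
```

```text
[ -79.75   44.02  117.98   78.12   68.71 -160.45] [ 0.  -0.4 -0.2 -0.1 -0.1  0.6] 32.95 [ 0.4117 -0.2971  0.0467] tilt 66.13
[[-0.251  0.393  0.885]
 [ 0.968  0.098  0.231]
 [ 0.004  0.914 -0.405]]
```

View pics/s16.png

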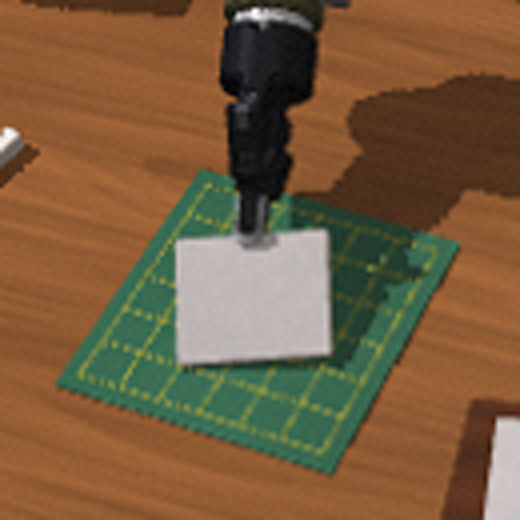

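View pics/w16.png

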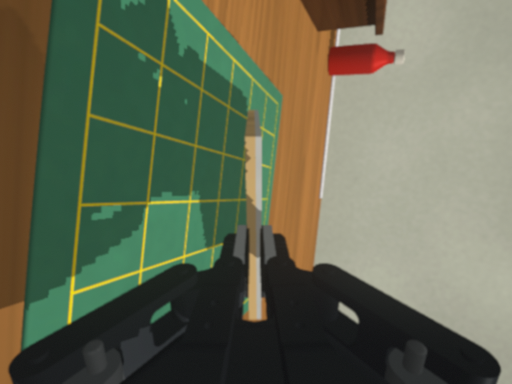

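Call:
move_arm([
  [0, 0, 0, 0],
  [0, 0, 0, 0],
  [0, 0, 0, 0],
], grip=0.81)

```text
time_s: 33.35
position: [0.4116, -0.2971, 0.0464]
tool_rot: [[-0.251, 0.394, 0.884], [0.968, 0.098, 0.231], [0.004, 0.914, -0.406]]
ft_force: [0.8, -1.0, 0.9]
grip_width: 0.0163
```

Call:
move_arm([
  [0, -3, 1.3, 0],
  [0, -6, 2.6, 0],
  [0, -9, 4, 0],
  [0, -12, 5.2, 0],
  [0, -14, 6, 0],
  [0, -14, 6, 0],
])

```text
time_s: 33.95
position: [0.4115, -0.297, 0.031]
tool_rot: [[-0.251, 0.393, 0.884], [0.968, 0.098, 0.232], [0.005, 0.914, -0.405]]
ft_force: [0.6, -1.2, 0.6]
grip_width: 0.0161
```

```bash
python3 st.py; python3 -c "
from h import *
snap('scene','pics/s17.png',4,(90,220,90,220)); snap('wrist','pics/w17.png')"
```

```text
[ -79.77   46.33  118.07   79.     68.2  -162.94] [-0.  -0.5 -0.  -0.1  0.2  0.4] 33.95 [ 0.4115 -0.297   0.031 ] tilt 66.09
[[-0.251  0.393  0.884]
 [ 0.968  0.098  0.232]
 [ 0.005  0.914 -0.405]]
```

View pics/s17.png

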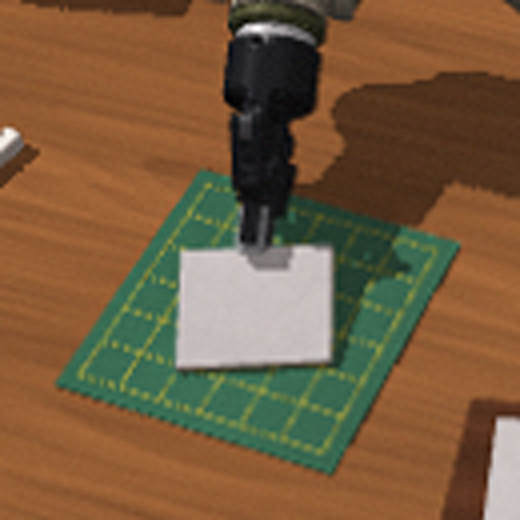

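View pics/w17.png

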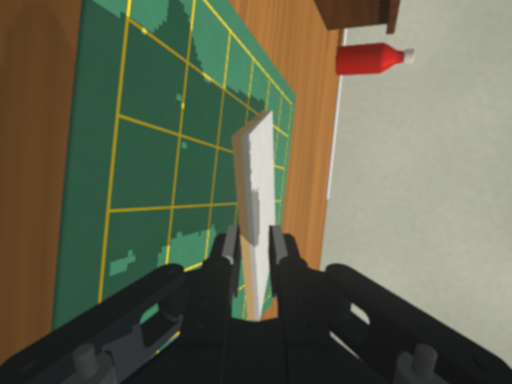

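```bash
python3 -c "
from rows import *
rows([([.377,-.306,.033],0),([.355,-.312,.045],0),([.34,-.316,.16],0)])"
```

```text
5 [[0, -13, -33, 0.0], [0, -11, -59, 0.0], [0, 22, -79, 0.0], [0, 55, -100, 0.0], [0, 88, -120, 0.0]]
[ 0.377 -0.306  0.033] 0 n 1 q [ -85.1   46.1  119.2   74.3   69.4 -164.2] maxstep 5.4 margin 1.1
[ 0.355 -0.312  0.045] 0 n 1 q [ -88.5   44.3  119.4   70.6   70.7 -162.9] maxstep 3.7 margin 1.1
[ 0.34  -0.316  0.16 ] 0 n 3 q [ -90.8   27.4  115.9   63.6   79.7 -144. ] maxstep 6.4 margin 1.1
```

Call:
move_arm([
  [0, -3, -8, 0],
  [0, -6, -16, 0],
  [0, -9, -24, 0],
  [0, -12, -32, 0],
  [0, -12, -40, 0],
  [0, -11, -50, 0],
  [0, -11, -59, 0],
  [0, 10, -70, 0],
  [0, 40, -90, 0],
  [0, 88, -120, 0],
  [0, 88, -120, 0],
])

```text
time_s: 35.15
position: [0.3393, -0.3167, 0.1641]
tool_rot: [[-0.251, 0.393, 0.885], [0.968, 0.105, 0.228], [-0.003, 0.913, -0.407]]
ft_force: [-0.7, -0.9, -0.2]
grip_width: 0.0166
```

```bash
python3 st.py; python3 -c "
from h import *
snap('scene','pics/s18.png',4,(90,220,90,220)); snap('top','pics/t18.png',1.5)
for cam in('top','scene'):
  for d in env.silhouettes(cam,'panel_mid'): print(cam,d['conf'],d['point'],rect(cam,d['region'],.011))"
```

```text
[ -90.91   26.73  115.74   63.46   79.92 -143.56] [-0.8 -3.5 -1.1 -1.9  2.   4.9] 35.15 [ 0.3393 -0.3167  0.1641] tilt 65.99
[[-0.251  0.393  0.885]
 [ 0.968  0.105  0.228]
 [-0.003  0.913 -0.407]]
top 0.95 [196.8, 87.7] ((452.1778564453125, 427.3421936035156), (120.87176513671875, 101.83525848388672), 19.71002960205078)
top 0.78 [244.2, 175.0] ((341.95074462890625, 213.91482543945312), (100.50601196289062, 123.91742706298828), 87.86761474609375)
top 0.73 [207.1, 374.9] ((444.0241394042969, -276.54034423828125), (101.2809066772461, 123.3511734008789), 22.283863067626953)
scene 0.77 [187.6, 316.0] ((346.8471374511719, 212.3390350341797), (100.4007339477539, 120.55419158935547), 86.53044891357422)
scene 0.75 [168.8, 150.8] ((447.1430969238281, -281.1477966308594), (106.62013244628906, 118.99028778076172), 21.491287231445312)
scene 0.64 [232.1, 379.1] ((452.8941955566406, 428.068115234375), (127.67150115966797, 101.76177978515625), 20.385311126708984)
```

View pics/s18.png

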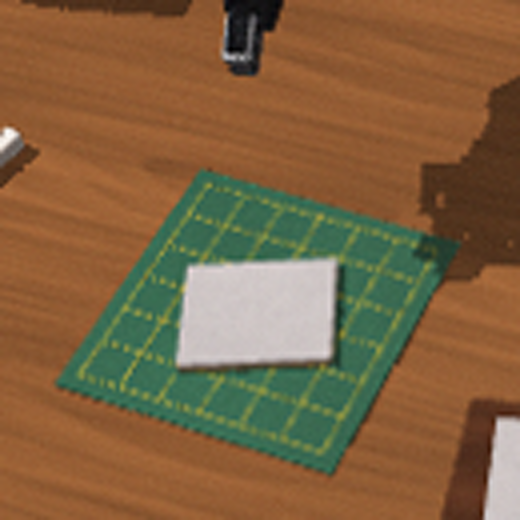

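View pics/t18.png

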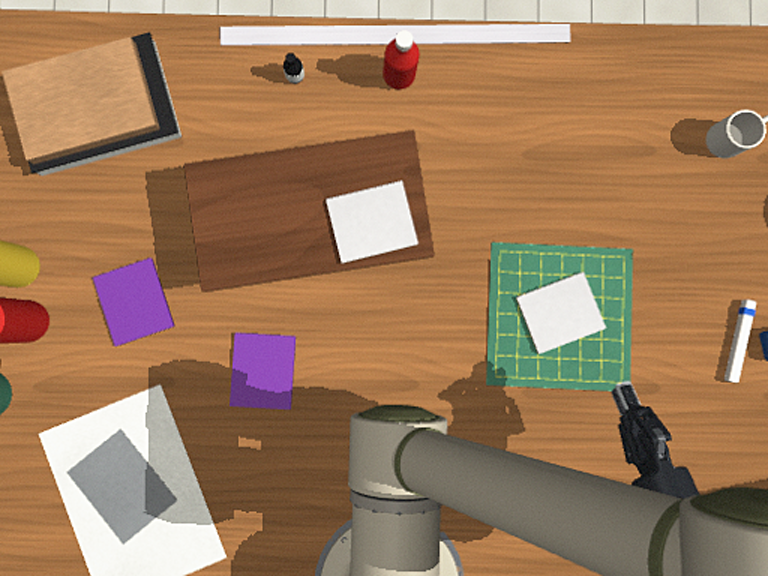

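Call:
move_arm([
  [0, 0, 0, 0],
  [0, 0, 0, 0],
  [0, 0, 0, 0],
  [0, 0, 0, 0],
  [0, 0, 0, 0],
])

```text
time_s: 35.85
position: [0.34, -0.3162, 0.1602]
tool_rot: [[-0.251, 0.393, 0.884], [0.968, 0.098, 0.232], [0.004, 0.914, -0.405]]
ft_force: [0.2, -0.7, 0.3]
grip_width: 0.0164
```

```bash
python3 -c "
from rig import env
s=env.observe();print(s['time_s'],s['qvel']); print(env.close_job())"
```

```text
35.85 [-0.03695951 -0.22269446 -0.07569882  0.01507959 -0.05117873 -0.03612374]
the job is handed in; nothing more can be done
None
```

The plywood panel now lies flat, white face up, on the green mat, and I handed the job in at 35.85 s. Its centre is about 7 mm from the mat's centre by the top camera and about 8 mm by the scene camera, against the 40 mm allowed.

**What I did:** I pushed the panel out over the near edge and gripped the overhanging edge. I turned it over by a half turn about the tool axis. I then set its far edge on the mat and lowered the near edge on the finger before backing away.

**How the tool got tilted:** the moves allow no tilt, so I got it by repeatedly commanding shifts past the arm's reach. The tool tipped to about 24° below horizontal, which was enough to grip and turn the panel.

**Things that did not go as planned:**
- **Overhang:** backing the finger away after the first push dragged the panel back, leaving about 20 mm of overhang. The first attempt to drag it out again slid without moving it. The next drags brought the overhang to about 35 mm, with the panel lying flat.
- **Wrist versus top camera:** around that push the two cameras differed by 3 to 5 mm on positions.

**Last checks:** the other panel is at the same place in the top picture as at the start, and the purple panels were not touched. The gripper was clear of everything, with no contact force. No verdict was reported at hand-in.

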